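# Mark incoming control modules under the fixed stylus

### The arm

A 6-joint arm with a two-finger parallel gripper is mounted at the origin on the work surface. World frame = base frame: x ahead of the robot, y to its left, z up, the work surface at z = 0. Lengths are in mm, angles in rad, forces in N, time in s.
With the tool pointing down it reaches from about 350 to 875 mm from the base axis. Payload 4.2 kg.
Tool frame: the origin (TCP) lies midway between the tips of the shut fingers; the grasp point (between the pads) lies 19 mm behind it; z points along the fingers, y is the line along which they close (so a half turn about z gives the same grasp; the last joint's range is limited). The gripper opens to 85 mm and grips with 20 to 120 N. Pads are 22 mm wide; open, the fingers measure 114 mm over their backs; the gripper's body (76 mm by 85 mm) begins 54 mm behind the grasp point. The pads swing forward as they close: fully open they stand 13 mm farther back than shut.
Start: joints at [-1.016, 0.385, 0.008, 0, -1.194, -0.259], TCP at [182.207, -597.829, 231.312] pointing down, gripper open.
Joint ranges: [-3.14, 3.14], [-1.21, 2.06], [-1.07, 1.41], [-3.16, 2.05], [-2.99, -0.16], [-3.1, 3.1]. Speed limits (rad/s): [2.79, 2.79, 3.14, 3.14, 3.14, 3.14].

### API

Orientations are given as [roll, pitch, yaw] about the fixed x, y, z axes, in that order (R = Rz(yaw) Ry(pitch) Rx(roll)).
In Python, from cell import r gives the robot as it stands.
- The arm moves only by the tool arm_command, never from a script. Its argument "moves" is a list of rows, each a list of 7 numbers: the opening, from 0 (shut) to 1 (fully open), then the shift along the tool's x, y, z in m, then the turn, a rotation vector about the tool's x, y, z in rad. A call has 1 to 10 rows; each row is the pose to reach, as a shift and turn from the pose commanded when the call began, along the tool's axes at that moment; what a row does not reach only later rows make up. A row lasts 1/8 s, in which the tool goes at most 62.5 mm and 10.7 degrees, less where a joint would pass 70% of its speed; a pose out of reach is approached as far as the arm can. A call with a gripper value outside its range is refused whole. The fingers move at their own pace and stop on an object; "force" is the grip in N (left out, the last holds). Time passes only in rows, so rows that repeat a pose let the fingers close. It gives the time, the measured TCP pose, the force, the opening and the grip force at its end, in the units of the state.
- r.sense(): the state, without advancing time (a new reading comes with each control period).
- r.camera(name): name is "scene" or "top" or "wrist"; returns a dict with "image" (480x640x3 uint8, red, green, blue), "vfov" (degrees; the focal length in pixels is half the picture's height over the tangent of half this angle, whatever the lens; pixels are square), "cx", "cy" (the principal point, pixels), "R" (3x3) and "t" (3): a world point X has camera coordinates R X + t. Camera axes: x right, y down, z forward; pixel columns grow to the right and rows downward; lengths in mm; the calibration is good to about 2 mm. A picture is of the moment at which its call begins. There is no depth.
- r.close_job(): hands the job in; it is judged then, once.
The state is a dict: "time_s": time; "q": joint angles; "qd": joint speeds; "effort": joint torques, N m; "tcp_pos": TCP position; "tool_rot": TCP orientation; "contact_force": force on the tool from outside, world axes, zero at the start; "moment": the same for the moment, N m; "opening": finger opening in mm; "gripper_force": force on a finger pad.
Only numpy, scipy, OpenCV 4.12 (cv2) and the standard library are available. Lean on these libraries where they do the work, as an engineer would, in place of code of your own. Each camera call takes 0.05 s, during which the arm holds its last target. There are 200 camera calls.

### The job

Mark the waiting control modules in job-list order, yellow, then blue, then green (one or two are there): push each square and flush into the fence corner of the carrier, slide the carrier to bring the white disc and then the red disc centrally under the stylus, holding still for two seconds at each while the head marks it, then turn the module end for end, push it flush again and do the black disc the same way. Lay each finished module flat, right way up, in the grey tray, and leave the empty carrier at its near right stops; do not let the robot touch the stylus, and leave everything else on the bench where it is.

Things in the scene. Friction and masses are not known exactly. Their poses are not given: they have to be found in the camera images.
- yellow: control module, may be absent: yellow case 60 x 150 x 24 mm high; on the middle of its top a black transformer cover 32 (x) x 36 (y) x 26 mm high to grip it by (50 mm high in all, 0.25 kg). Origin: centre of the underside; x across the width, y along the length towards the end with the white and red discs, z up. Starts on a black mat 3 mm thick
- yellow_white (a point): centre of the white 18 mm disc on the case top of the yellow module, at (-14, 58, 24) mm in its frame
- yellow_red (a point): centre of the red 18 mm disc on the case top of the yellow module, at (14, 36, 24) mm in its frame
- yellow_black (a point): centre of the black 18 mm disc at the other end of the yellow module, at (0, -50, 24) mm in its frame
- blue: control module, may be absent: blue case 60 x 150 x 24 mm high; on the middle of its top a black transformer cover 32 (x) x 36 (y) x 26 mm high to grip it by (50 mm high in all, 0.25 kg). Origin: centre of the underside; x across the width, y along the length towards the end with the white and red discs, z up. Starts on a black mat 3 mm thick
- blue_white (a point): centre of the white 18 mm disc on the case top of the blue module, at (-14, 58, 24) mm in its frame
- blue_red (a point): centre of the red 18 mm disc on the case top of the blue module, at (14, 36, 24) mm in its frame
- blue_black (a point): centre of the black 18 mm disc at the other end of the blue module, at (0, -50, 24) mm in its frame
- green: control module, may be absent: green case 60 x 150 x 24 mm high; on the middle of its top a black transformer cover 32 (x) x 36 (y) x 26 mm high to grip it by (50 mm high in all, 0.25 kg). Origin: centre of the underside; x across the width, y along the length towards the end with the white and red discs, z up. Starts on a black mat 3 mm thick
- green_white (a point): centre of the white 18 mm disc on the case top of the green module, at (-14, 58, 24) mm in its frame
- green_red (a point): centre of the red 18 mm disc on the case top of the green module, at (14, 36, 24) mm in its frame
- green_black (a point): centre of the black 18 mm disc at the other end of the green module, at (0, -50, 24) mm in its frame
- stylus: fixed brass marking stylus, 22 mm thick, tapering over its lowest 60 mm to a point; origin at the point, 106 mm above the bench, 12 mm above the case top of a module on the carrier. A blue arm (225 mm above the bench, grey drive unit on it up to 310 mm) runs back from it to a column on the far side, to the left. The station x axis points away from the robot (within 6 degrees), y to the left
- saddle (a joint): position (m) of the lower slide along the station y: 0 at its right-hand stop, up to 0.126 to the left; stays where it is left (about 7 N of friction)
- carrier (a joint): position (m) of the carrier on the upper slide along the station x: 0 at its near stop, up to 0.060 away from the robot; stays where it is left (about 7 N of friction)
- corner (a point): inner fence corner at the level of the carrier top (70 mm above the bench), axes those of the station. Carrier: aluminium plate 190 (x) x 220 (y) mm; fence along y on its far side (+x), end stop along x on its left (+y), dark steel, 16 mm wide and high. A module in the corner has its centre 30 mm to -x and 75 mm to -y of this point
- knob (a point): middle of the round black hand knob (29 mm across, upright axis, top 17 mm above this point, grip it anywhere from 16 mm below to 16 mm above) on the near right corner of the carrier, by which the carrier is moved on both slides at once; it does not turn
- tray: grey tray for finished modules, outside 200 x 200 mm, walls 5 mm thick and 26 mm high, floor 5 mm thick, fixed to the bench; origin at the centre of its underside, sides along its x and y; takes two modules side by side
- tape: roll of brown tape, 100 mm across, 48 mm high; a bystander; origin at its underside
- screwdriver: screwdriver 200 mm long, lying; a bystander
- spraycan: blue spray can 60 mm across, 165 mm high; a bystander; origin at its underside
- pulley: white plastic pulley 90 mm across, 40 mm high; a bystander; origin at its underside
- filtercap: white filter cap 68 mm across, 50 mm high; a bystander; origin at its underside
- caliper: caliper 220 mm long, lying; a bystander; origin at its underside
Not all that is in view belongs to the job. What is shaped like the yellow but pink is not meant.

How it is judged:
By the outcome, as a careful person would: the job done as asked, in the order asked, and still so for the second after the job is handed in, with the robot touching nothing.
Of yellow, blue, green only 1 to 2 are there at a start; the rules pass over those that are not, and their reading is None.
At some moment in a run one of yellow, blue, green may be knocked a few centimetres aside while the robot is not near it.
It also fails if it takes over 210 s, if anything falls off the work surface, if the arm or the gripper's body presses on something with over 40 N, if the wrist force passes 120 N, or if a joint passes its speed limit or range.

## Working session

There is one attempt and no reset: what is moved stays moved. The work goes in short steps, Python scripts to look and compute and a tool call to move; the robot and the scene stay as the last step left them, time stands still between calls to the robot, and variables do not carry over. Pictures are saved under pics/ and viewed, at most 14 in all, crops included, and the job is handed in when it is done.

Besides the shell and the picture viewer there is one more tool, called as a command line: name --pt "numbers of a row" for each row, then --argument value for the rest. arm_command: Moves the arm, as the interface text tells. Its arguments: {"type":"object","properties":{"moves":{"type":"array"},"force":{"type":"number"}},"required":["moves"]}

```bash
ls; mkdir -p pics
python3 - <<'E'
from cell import r
import cv2,numpy as np
for n in("scene","top"):
    c=r.camera(n); cv2.imwrite(f"pics/{n}0.png",cv2.cvtColor(c["image"],cv2.COLOR_RGB2BGR))
    print(n,c["vfov"],c["cx"],c["cy"],np.round(c["R"],3).tolist(),np.round(c["t"],1))
s=r.sense();print(s)
E
```

```text
pics
scene 51.34557467478017 317.8449083484631 232.1201846428859 [[-0.514, 0.858, -0.008], [0.653, 0.385, -0.652], [-0.556, -0.34, -0.758]] [ 262.2 -295.8 1425.9]
top 53.32030332285786 315.3720963529877 231.95301691197713 [[-0.029, -1.0, -0.003], [-0.996, 0.029, -0.086], [0.086, 0.0, -0.996]] [  32.9  521.6 1039.8]
{'time_s': 0.1, 'q': array([-1.01638376e+00,  3.85502044e-01,  6.74962794e-03, -4.24147028e-04,
       -1.19399234e+00, -2.58616411e-01]), 'qd': array([ 1.53481899e-03, -2.08932662e-03,  3.78621694e-03,  2.17640758e-03,
       -9.76201095e-04, -1.00323095e-05]), 'effort': array([ 9.33702609e-05, -3.93319845e+01,  1.88929939e+01,  4.19788465e+00,
       -2.58072643e-03,  6.50885084e-06]), 'tcp_pos': array([ 182.05930754, -597.34980573,  230.31403146]), 'tool_rot': array([ 3.13960821e+00, -1.17323962e-04, -2.84595283e+00]), 'contact_force': array([-0.11615311,  0.26618586, -0.08320793]), 'moment': array([ 0.01198915,  0.03902138, -0.04444628]), 'gripper_force': 0.0, 'opening': 85.04543966542333}
```

View pics/scene0.png

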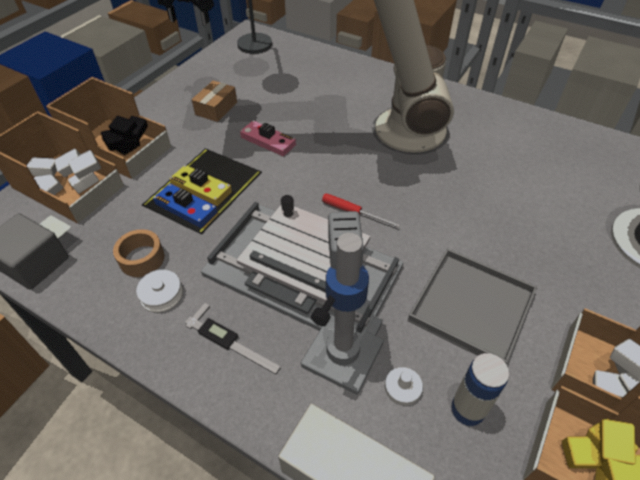

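View pics/top0.png

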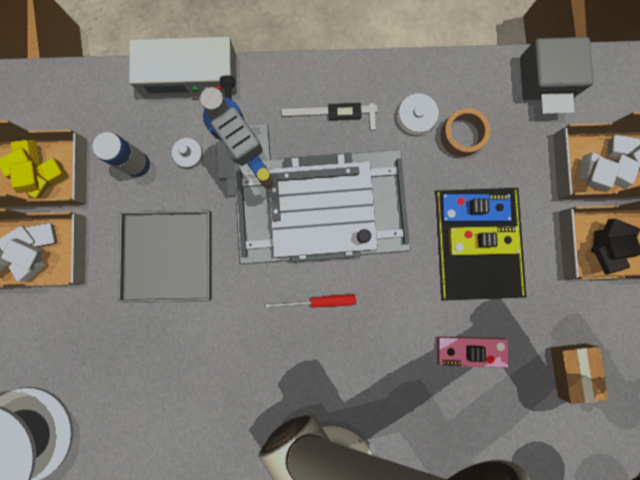

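The top picture shows yellow at about (485,240), blue at about (480,207), and a pink decoy at (475,352). There are also yellow cubes in the box at (30,165), and the blue parts of the spray can and column. The black knob is at (364,237), the tray at (166,255), and the brass tip near (265,177). I pick the yellow case at (485,240) on the mat and will check it in a crop together with the carrier.

```bash
cat > h.py <<'E'
import cv2,numpy as np
from cell import r
def cam(n,save=None):
    c=r.camera(n); c["f"]=240/np.tan(np.radians(c["vfov"]/2)); c["R"]=np.array(c["R"]);c["t"]=np.array(c["t"])
    if save: cv2.imwrite(f"pics/{save}.png",cv2.cvtColor(c["image"],cv2.COLOR_RGB2BGR))
    return c
def ray(c,p):
    d=c["R"].T@np.array([(p[0]-c["cx"])/c["f"],(p[1]-c["cy"])/c["f"],1]); return -c["R"].T@c["t"],d/np.linalg.norm(d)
def onz(c,p,z):
    o,d=ray(c,p); return o+d*(z-o[2])/d[2]
def px(c,X):
    q=c["R"]@np.array(X,float)+c["t"]; return np.array([c["cx"]+c["f"]*q[0]/q[2],c["cy"]+c["f"]*q[1]/q[2]])
def tri(vs):
    A=0;b=0
    for c,p in vs:
        o,d=ray(c,p);P=np.eye(3)-np.outer(d,d);A=A+P;b=b+P@o
    return np.linalg.solve(A,b)
def blobs(c,lo,hi,roi=None,amin=15):
    m=cv2.inRange(cv2.cvtColor(c["image"],cv2.COLOR_RGB2HSV),lo,hi)
    if roi:
        k=np.zeros_like(m);x0,y0,x1,y1=roi;k[y0:y1,x0:x1]=1;m=m*k
    n,l,s,ce=cv2.connectedComponentsWithStats(m)
    return [(np.round(ce[i],1).tolist(),int(s[i,4]),s[i,:4].tolist()) for i in range(1,n) if s[i,4]>=amin]
def crop(c,x0,y0,x1,y1,k,name):
    cv2.imwrite(f"pics/{name}.png",cv2.cvtColor(cv2.resize(c["image"][y0:y1,x0:x1],None,fx=k,fy=k,interpolation=cv2.INTER_CUBIC),cv2.COLOR_RGB2BGR))
E
python3 - <<'E'
from h import *
c=cam("top")
yl=[];
for nm,lo,hi,roi in(("yel",(22,120,100),(35,255,255),(440,215,525,265)),("blue",(100,120,60),(125,255,255),(430,185,525,230))):
    for b in blobs(c,lo,hi,roi,60): print(nm,b,np.round(onz(c,b[0],27),1))
for b in blobs(c,(0,150,100),(6,255,255),(430,180,525,270),8): print("red",b,np.round(onz(c,b[0],27),1))
for b in blobs(c,(0,0,150),(180,70,255),(430,180,525,270),8): print("white",b,np.round(onz(c,b[0],27),1))
crop(c,230,145,430,275,4,"carrier")
im=[c["image"][180:260,430:530],]
crop(c,430,180,530,255,8,"mods")
crop(c,110,200,220,310,5,"tray")
s=cam("scene");crop(s,200,180,410,360,3,"scar")
E
```

```text
yel ([441.1, 242.2], 101, [440, 215, 4, 50]) [ 491.2 -259.    27. ]
yel ([486.1, 240.7], 1436, [450, 215, 72, 50]) [ 491.6 -358.4   27. ]
blue ([475.7, 208.5], 1364, [442, 193, 70, 29]) [ 563.9 -339.6   27. ]
red ([460.3, 200.8], 22, [458, 199, 6, 5]) [ 582.1 -306.4   27. ]
red ([468.3, 234.0], 25, [465, 231, 7, 7]) [ 507.6 -320.    27. ]
white ([451.0, 213.2], 48, [448, 210, 7, 8]) [ 555.  -284.3   27. ]
white ([458.9, 246.9], 54, [455, 243, 9, 9]) [ 479.7 -297.7   27. ]
```

View pics/carrier.png

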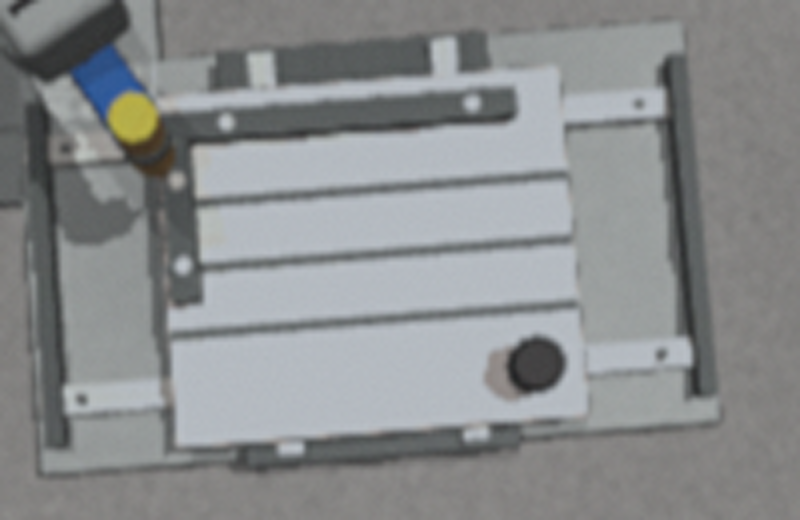

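View pics/mods.png

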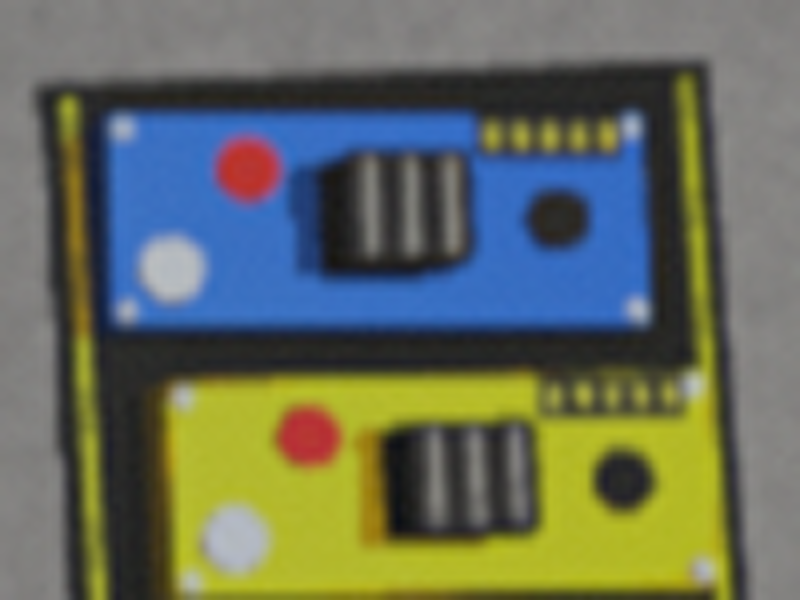

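View pics/scar.png

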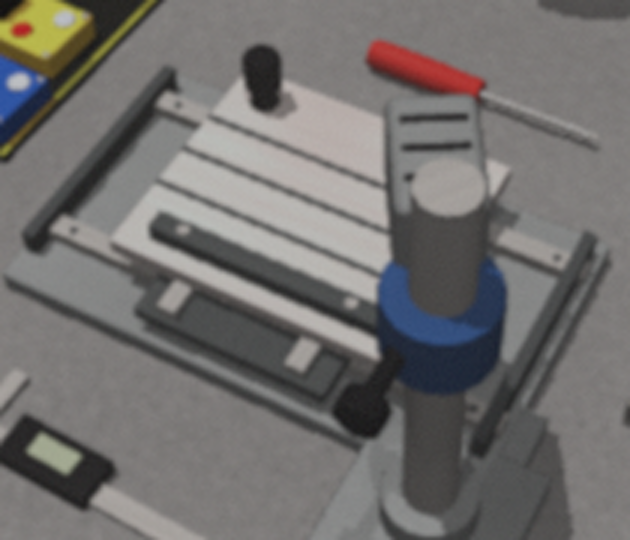

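```bash
cat >> h.py <<'E'
from scipy.spatial.transform import Rotation as Ro
def go(T,psi,C=None,n=None):
    """shift/turn in tool axes from commanded pose C=(xyz,psi) (default measured) to T,psi"""
    s=r.sense()
    p,ps=(s["tcp_pos"],s["tool_rot"][2]) if C is None else (np.array(C[0]),C[1])
    A=Ro.from_euler("xyz",[np.pi,0,ps])
    d=A.inv().apply(np.array(T)-p)/1000
    w=(A.inv()*Ro.from_euler("xyz",[np.pi,0,psi])).as_rotvec()
    print("shift",np.round(d,4),"turn",np.round(w,4),"rows>=",round(max(np.linalg.norm(d)/.0625,np.linalg.norm(w)/.186),1))
E
python3 - <<'E'
from h import *
c=cam("wrist"); s=r.sense()
A=Ro.from_euler("xyz",s["tool_rot"])
o=-c["R"].T@c["t"]; print("cam in tool",A.inv().apply(o-s["tcp_pos"]), "fwd",A.inv().apply(c["R"][2]),"right",A.inv().apply(c["R"][0]),c["vfov"])
t=cam("top"); g=cv2.cvtColor(t["image"],cv2.COLOR_RGB2GRAY).astype(float)
o=-t["R"].T@t["t"];print("top cam",o)
def edge(prof):  # subpixel dark->bright crossing 145
    for i in range(len(prof)-1):
        if prof[i]<145<=prof[i+1]: return i+(145-prof[i])/(prof[i+1]-prof[i])
F=[];
for x in range(284,356,2):
    y0=int(180-(x-278)*.08)-5
    e=edge(g[y0:y0+14,x])
    if e: F.append((x,y0+e))
E=[]
for y in range(184,216,2):
    e=edge(g[y,273:286])
    if e: E.append((273+e,y))
f=cv2.fitLine(np.array([onz(t,p,70)[:2] for p in F],np.float32),cv2.DIST_HUBER,0,.01,.01).ravel()
e=cv2.fitLine(np.array([onz(t,p,70)[:2] for p in E],np.float32),cv2.DIST_HUBER,0,.01,.01).ravel()
print("fence",f,np.degrees(np.arctan2(-f[0],f[1])),"stop",e,np.degrees(np.arctan2(e[1],e[0])),len(F),len(E))
k=np.linalg.solve(np.array([[f[0],-e[0]],[f[1],-e[1]]]),e[2:]-f[2:]);print("corner",f[2:]+k[0]*f[:2])
print("tip",onz(t,(271.5,187.7),106))
for b in blobs(t,(0,0,0),(180,255,70),(345,220,385,250),20): print("knob",b,[onz(t,b[0],z)[:2].round(1) for z in(100,110,120)])
# tray outline
print("tray",[onz(t,p,26)[:2].round(1) for p in((121.5,212),(210,211.5),(210.5,300),(121,300.5))])
go((400,-20,330),-np.pi)
E
```

```text
cam in tool [  68.88967386   -1.26509044 -142.45028314] fwd [-2.70031444e-01  4.61922615e-04  9.62851393e-01] right [ 1.59311234e-04  9.99999893e-01 -4.35065604e-04] 67.94476252615033
top cam [ 430.88082891   17.65461873 1080.95700418]
fence [ 4.8924532e-02 -9.9880248e-01  6.3349976e+02  8.1268435e+00] -177.1957 stop [9.987006e-01 5.096184e-02 5.916278e+02 9.326261e+01] 2.9211636 36 15
corner [629.23553  95.18166]
tip [609.45953235 105.61080889 106.        ]
knob ([363.1, 235.9], 128, [357, 230, 13, 13]) [array([504.7, -80.2]), array([503.9, -79.2]), array([503.2, -78.2])]
tray [array([579.2, 447.8]), array([574.6, 250.7]), array([379.3, 251.6]), array([383.9, 447.7])]
shift [-0.3768  0.4891 -0.0991] turn [ 0.     -0.      0.2958] rows>= 10.0
```

View pics/tray.png

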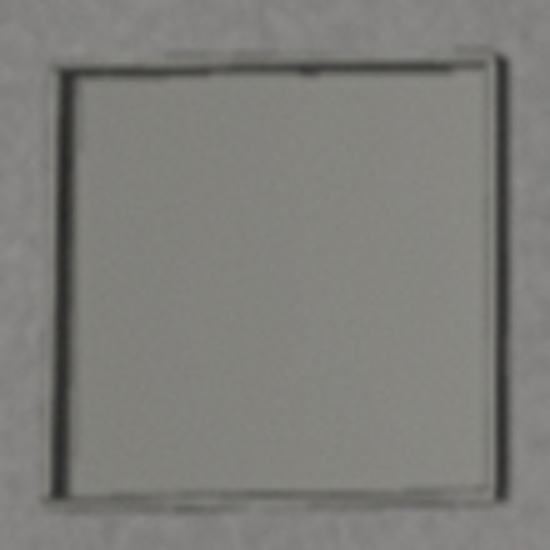

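```bash
python3 -c "
from h import *
go((430,30,260),-3.0916,((182.2,-597.8,231.3),-2.846))"
```

```text
shift [-0.4199  0.5284 -0.0287] turn [ 0.     -0.      0.2456] rows>= 10.8
```

arm_command --pt "1 -0.042 0.053 -0.02 0 0 0.02" --pt "1 -0.084 0.106 -0.0287 0 0 0.05" --pt "1 -0.126 0.159 -0.0287 0 0 0.07" --pt "1 -0.168 0.211 -0.0287 0 0 0.1" --pt "1 -0.21 0.264 -0.0287 0 0 0.12" --pt "1 -0.252 0.317 -0.0287 0 0 0.15" --pt "1 -0.294 0.37 -0.0287 0 0 0.17" --pt "1 -0.336 0.423 -0.0287 0 0 0.2" --pt "1 -0.38 0.478 -0.0287 0 0 0.22" --pt "1 -0.4199 0.5284 -0.0287 0 0 0.2456"

```text
time_s: 1.55
tcp_pos: [410.6, -17.3, 260.6]
tool_rot: [3.141, 0.002, -3.092]
contact_force: [1.6, -0.8, 0.8]
opening: 85.5
gripper_force: 0.0
```

arm_command --pt "1 0 0 0 0 0 0" --pt "1 0 0 0 0 0 0"

```text
time_s: 1.8
tcp_pos: [410.0, -19.4, 259.9]
tool_rot: [-3.142, -0.001, -3.091]
contact_force: [0.3, 0.2, -0.1]
opening: 85.4
gripper_force: 0.0
```

Run:
```python
from h import *
c=cam("wrist","w1"); s=r.sense(); print(s["time_s"],s["tcp_pos"],s["tool_rot"])
print("pred corner",px(c,(629.2,95.2,70)),"tip",px(c,(609.5,105.6,106)),"knob",px(c,(503.5,-78.5,115)))
```

```text
1.85 [409.86304231 -20.02387494 259.903433  ] [-3.14151251e+00 -5.17169754e-04 -3.09199924e+00]
pred corner [414.55943113 410.8631376 ] tip [436.19415712 421.27070303] knob [251.6583521  322.94082161]
```

View pics/w1.png

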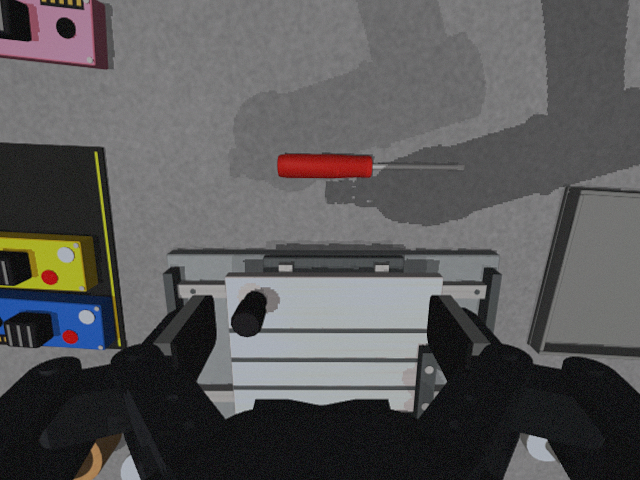

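arm_command --pt "1 -0.012 0.01 0 0 0 -0.17" --pt "1 -0.024 0.02 0 0 0 -0.34" --pt "1 -0.036 0.03 0 0 0 -0.51" --pt "1 -0.048 0.04 0 0 0 -0.68" --pt "1 -0.062 0.047 0 0 0 -0.86" --pt "1 -0.062 0.047 0 0 0 -1.04" --pt "1 -0.062 0.047 0 0 0 -1.22" --pt "1 -0.062 0.047 0 0 0 -1.4" --pt "1 -0.062 0.047 0 0 0 -1.57"

```text
time_s: 2.98
tcp_pos: [469.5, 28.6, 260.0]
tool_rot: [3.141, 0.0, -1.519]
contact_force: [0.4, -0.3, -0.3]
opening: 85.5
gripper_force: 0.0
```

arm_command --pt "1 0 0 0 0 0 -0.17" --pt "1 0 0 0 0 0 -0.34" --pt "1 0 0 0 0 0 -0.51" --pt "1 0 0 0 0 0 -0.68" --pt "1 0 0 0 0 0 -0.86" --pt "1 0 0 0 0 0 -1.04" --pt "1 0 0 0 0 0 -1.22" --pt "1 0 0 0 0 0 -1.4" --pt "1 0 0 0 0 0 -1.5716" --pt "1 0 0 0 0 0 -1.5716"

```text
time_s: 4.22
tcp_pos: [469.6, 28.9, 260.1]
tool_rot: [3.142, -0.0, 0.045]
contact_force: [-0.1, -0.2, -0.8]
opening: 85.2
gripper_force: 0.0
```

Run:
```python
from h import *
c=cam("wrist","w2"); s=r.sense(); print(s["time_s"],s["tcp_pos"],s["tool_rot"])
print("pred corner",px(c,(629.2,95.2,70)),"tip",px(c,(609.5,105.6,106)),"knob",px(c,(503.5,-78.5,115)))
import pickle; pickle.dump({k:c[k] for k in c},open("w2.pkl","wb"))
```

```text
4.275 [469.70493532  29.23635574 260.10410487] [-3.14156258e+00 -8.48823570e-05  4.47820997e-02]
pred corner [248.5369951   20.85190069] tip [225.30415449  34.46416519] knob [454.49326157 189.45785756]
```

View pics/w2.png

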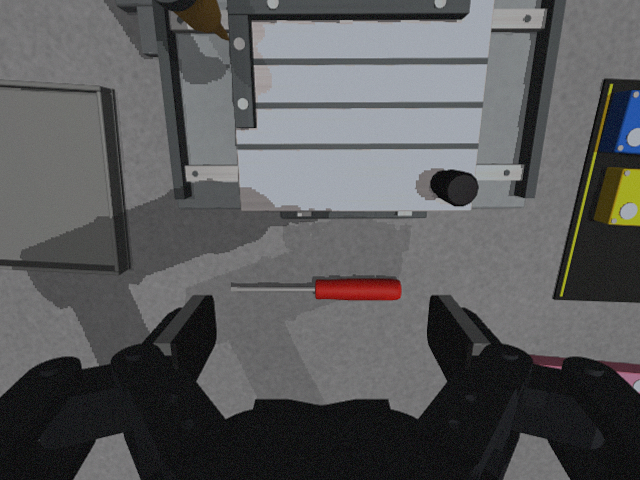

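```bash
cat >> h.py <<'E'
def cross(f,e):
    k=np.linalg.solve(np.array([[f[0],-e[0]],[f[1],-e[1]]]),e[2:]-f[2:]);return f[2:]+k[0]*f[:2]
def line(P): return cv2.fitLine(np.array(P,np.float32),cv2.DIST_HUBER,0,.01,.01).ravel()
E
python3 - <<'E'
from h import *
import pickle; c=pickle.load(open("w2.pkl","rb"))
g=cv2.cvtColor(c["image"],cv2.COLOR_RGB2GRAY).astype(float)
def edge(p,th=140):
    for i in range(len(p)-1):
        if p[i]<th<=p[i+1]: return i+(th-p[i])/(p[i+1]-p[i])
F=[];E=[]
for x in range(275,460,4):
    e=edge(g[8:32,x]); 
    if e: F.append((x,8+e))
for y in range(28,122,3):
    e=edge(g[y,245:275])
    if e: E.append((245+e,y))
print(F[::8],E[::6])
f=line([onz(c,p,70)[:2] for p in F]);e=line([onz(c,p,70)[:2] for p in E])
print("yaw",np.degrees(np.arctan(-f[0]/f[1])),np.degrees(np.arctan(e[1]/e[0])),"corner",cross(f,e),"px",px(c,(*cross(f,e),70)))
print("knob",blobs(c,(0,0,0),(180,255,50),(425,160,485,215),60))
hsv=cv2.cvtColor(c["image"],cv2.COLOR_RGB2HSV)
for b in blobs(c,(8,120,20),(25,255,255),(170,0,245,60),20):print(b)
for p in((227,39),(228,39),(228,40)):print(onz(c,p,106))
cv2.imwrite("pics/w2c.png",cv2.cvtColor(cv2.resize(c["image"][0:60,170:280],None,fx=7,fy=7),cv2.COLOR_RGB2BGR))
E
```

```text
[(275, np.float64(22.586956521739133)), (307, np.float64(20.852459016393443)), (339, np.float64(22.738095238095237)), (371, np.float64(20.857142857142858)), (403, np.float64(19.925)), (435, np.float64(20.883333333333333))] [(np.float64(251.98684210526315), 28), (np.float64(252.7093023255814), 46), (np.float64(254.53703703703704), 73), (np.float64(255.0), 91), (np.float64(256.5686274509804), 115)]
yaw 2.6440797 2.8398943 corner [629.2735   92.51718] px [251.77997053  20.91775549]
knob [([454.3, 186.7], 1276, [430, 170, 48, 36])]
([204.0, 17.1], 1059, [174, 0, 55, 40])
[606.51610157 104.41534617 106.        ]
[606.55005127 103.66838801 106.        ]
[605.87705021 103.68518276 106.        ]
```

View pics/w2c.png

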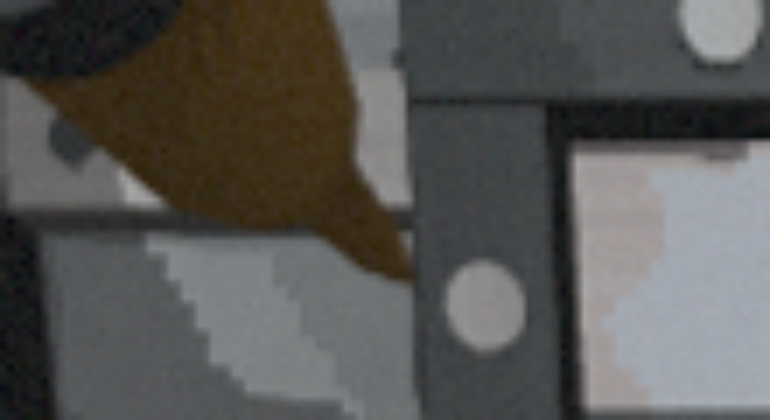

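Run:
```python
from h import *
import pickle; c=pickle.load(open("w2.pkl","rb"))
for b in blobs(c,(0,0,130),(180,70,255),(600,100,640,230),30): print(b,onz(c,b[0],27))
C=((469.6,29.2,260.5),.0465)
go((493,-356,110),-.009,C); go((493,-356,30),-.009,((493,-356,110),-.009))
```

```text
([634.0, 137.1], 191, [627, 128, 13, 19]) [ 554.1055425  -285.95000946   27.        ]
([628.4, 210.7], 217, [620, 203, 18, 16]) [ 478.90303508 -301.31431816   27.        ]
shift [0.0055 0.3859 0.1505] turn [ 0.     -0.      0.0555] rows>= 6.6
shift [ 0.   -0.    0.08] turn [0. 0. 0.] rows>= 1.3
```

arm_command --pt "1 0.001 0.05 0.01 0 0 0.01" --pt "1 0.002 0.1 0.02 0 0 0.02" --pt "1 0.003 0.155 0.04 0 0 0.03" --pt "1 0.004 0.21 0.06 0 0 0.04" --pt "1 0.005 0.265 0.09 0 0 0.0555" --pt "1 0.0055 0.32 0.12 0 0 0.0555" --pt "1 0.0055 0.36 0.15 0 0 0.0555" --pt "1 0.0055 0.387 0.1505 0 0 0.0555" --pt "1 0.0055 0.387 0.1505 0 0 0.0555"

```text
time_s: 5.4
tcp_pos: [493.9, -357.9, 108.5]
tool_rot: [-3.141, 0.001, -0.011]
contact_force: [-1.0, 1.1, -0.9]
opening: 85.4
gripper_force: 0.0
```

Run:
```python
from h import *
c=cam("wrist","w3"); s=r.sense(); print(s["time_s"],s["tcp_pos"],s["tool_rot"])
t=cam("top")
for b in blobs(c,(0,150,80),(8,255,255),(0,0,640,480),100): print("red",b,onz(c,b[0],27))
for b in blobs(c,(0,0,130),(180,60,255),(0,0,640,480),200): print("white",b,onz(c,b[0],27))
```

```text
5.45 [ 494.08700367 -356.76518117  109.04025894] [-3.14127958e+00  6.38648583e-04 -9.72096258e-03]
red ([235.3, 105.0], 662, [221, 90, 29, 31]) [ 581.92792338 -309.46550396   27.        ]
red ([264.4, 228.2], 387, [251, 215, 27, 27]) [ 506.77458546 -322.57826108   27.        ]
white ([29.5, 79.0], 1527, [4, 0, 52, 164]) [ 597.44230224 -191.11208463   27.        ]
white ([361.3, 109.2], 75601, [35, 0, 605, 369]) [ 578.74764938 -383.96594074   27.        ]
white ([272.5, 128.6], 304, [269, 104, 8, 51]) [ 568.35803206 -330.8059461    27.        ]
white ([293.5, 129.3], 310, [291, 104, 6, 52]) [ 567.81363198 -343.41525119   27.        ]
white ([314.0, 129.4], 329, [311, 104, 7, 52]) [ 567.61723808 -355.74176132   27.        ]
white ([201.4, 153.1], 703, [187, 138, 30, 31]) [ 554.52588469 -286.59964034   27.        ]
white ([9.1, 229.7], 505, [0, 210, 21, 51]) [ 507.6199223  -156.85784488   27.        ]
white ([624.3, 300.3], 984, [606, 222, 34, 146]) [ 453.07020717 -566.82479976   27.        ]
white ([233.5, 268.9], 528, [221, 257, 26, 25]) [ 478.9602433  -300.36911294   27.        ]
white ([65.7, 321.1], 12523, [0, 266, 167, 131]) [ 441.47428728 -180.05951639   27.        ]
white ([331.9, 398.0], 3212, [206, 366, 241, 53]) [ 375.59461326 -365.89368895   27.        ]
white ([108.6, 460.9], 2011, [74, 433, 66, 47]) [ 318.31350504 -188.77973478   27.        ]
white ([534.2, 460.9], 2022, [503, 433, 67, 47]) [ 314.67499259 -525.88917763   27.        ]
```

View pics/w3.png

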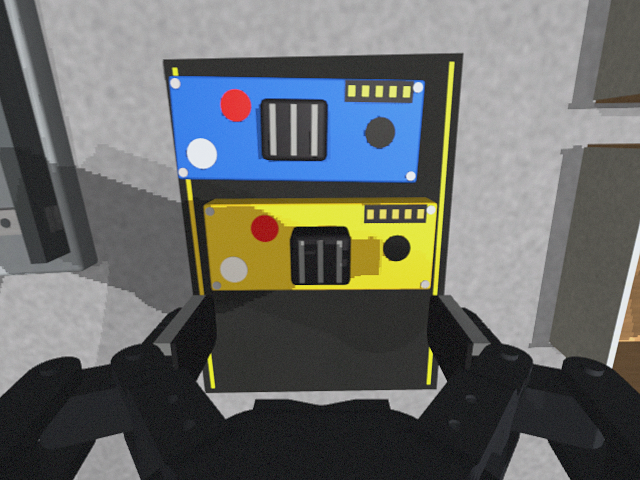

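The picture shows the yellow case under the open fingers, with its cover at (320,256), white disc at (233,269), red disc at (264,228) and black disc at (396,248). Blue lies beyond it. I'll grip the yellow module.

arm_command --pt "1 -0.0015 0.0015 0.03 0 0 0" --pt "1 -0.0015 0.0015 0.06 0 0 0" --pt "1 -0.0015 0.0015 0.079 0 0 0" --pt "1 -0.0015 0.0015 0.079 0 0 0" --pt "0.3 -0.0015 0.0015 0.079 0 0 0" --pt "0.3 -0.0015 0.0015 0.079 0 0 0" --pt "0.3 -0.0015 0.0015 0.079 0 0 0" --pt "0.3 -0.0015 0.0015 0.079 0 0 0" --pt "0.3 -0.0015 0.0015 0.079 0 0 0" --force 50

```text
time_s: 6.62
tcp_pos: [494.1, -357.5, 31.8]
tool_rot: [3.141, -0.002, -0.005]
contact_force: [-0.1, 1.2, 5.8]
opening: 35.1
gripper_force: 52.6
```

arm_command --pt "0.3 0 0 -0.04 0 0 0" --pt "0.3 0 0 -0.09 0 0 0" --pt "0.3 0 0 -0.14 0 0 0" --pt "0.3 0.01 -0.04 -0.165 0 0 0" --pt "0.3 0.025 -0.1 -0.165 0 0 -0.02" --pt "0.3 0.04 -0.16 -0.165 0 0 -0.03" --pt "0.3 0.06 -0.22 -0.165 0 0 -0.04" --pt "0.3 0.08 -0.28 -0.165 0 0 -0.055" --pt "0.3 0.095 -0.33 -0.165 0 0 -0.055" --pt "0.3 0.103 -0.363 -0.165 0 0 -0.055"

```text
time_s: 7.88
tcp_pos: [598.0, 7.8, 194.3]
tool_rot: [-3.141, 0.002, 0.051]
contact_force: [0.5, -0.4, -1.1]
opening: 35.1
gripper_force: 51.7
```

arm_command --pt "0.3 0 0 0 0 0 0" --pt "0.3 0 0 0 0 0 0"

```text
time_s: 8.12
tcp_pos: [597.5, 5.0, 194.7]
tool_rot: [3.141, 0.002, 0.05]
contact_force: [-0.0, -0.4, -1.8]
opening: 35.4
gripper_force: 51.6
```

Run:
```python
from h import *
c=cam("wrist","w4"); s=r.sense(); print(s["time_s"],s["tcp_pos"],s["tool_rot"],s["opening"],s["gripper_force"],s["contact_force"])
t=cam("top","t1")
go((597.3,9.8,99.5),.049); go((597.3,9.8,115),.049)
```

```text
8.175 [597.54503613   4.55793273 194.87745653] [3.14147936e+00 1.61797838e-03 4.87358502e-02] 34.54944127072807 51.63809359073639 [ 0.15571451 -0.16742475 -2.42086854]
shift [-0.0001 -0.0055  0.0956] turn [ 0.      0.     -0.0007] rows>= 1.5
shift [-0.0001 -0.0055  0.0801] turn [ 0.      0.     -0.0007] rows>= 1.3
```

arm_command --pt "0.3 0 0 0.05 0 0 0" --pt "0.3 0 0 0.085 0 0 0" --pt "0.3 0 0 0.0945 0 0 0" --pt "0.3 0 0 0.0945 0 0 0" --pt "0.3 0 0 0.0945 0 0 0" --pt "0.9 0 0 0.0945 0 0 0" --pt "0.9 0 0 0.0945 0 0 0" --pt "0.9 0 0 0.0945 0 0 0"

```text
time_s: 9.22
tcp_pos: [598.6, 5.4, 101.6]
tool_rot: [-3.141, -0.001, 0.05]
contact_force: [-0.6, -0.9, 0.2]
opening: 77.1
gripper_force: 0.0
```

arm_command --pt "0.9 0 0 -0.02 0 0 0" --pt "0.9 0 0 -0.06 0 0 0" --pt "0 -0.03 0 -0.06 0 0 0" --pt "0 -0.06 0 -0.06 0 0 0" --pt "0 -0.06 0 -0.06 0 0 0" --pt "0 -0.06 0 -0.04 0 0 0" --pt "0 -0.06 0 0.0 0 0 0" --pt "0 -0.06 0 0.015 0 0 0" --pt "0 -0.06 0 0.015 0 0 0"

```text
time_s: 10.35
tcp_pos: [538.4, 2.2, 85.3]
tool_rot: [3.141, 0.002, 0.05]
contact_force: [0.5, 0.3, 0.7]
opening: 0.2
gripper_force: 0.0
```

Run:
```python
from h import *
s=r.sense(); print(s["time_s"],s["tcp_pos"],s["tool_rot"],s["opening"],s["contact_force"])
c=cam("top"); crop(c,230,145,430,275,4,"c2")
w=cam("wrist","w5")
for b in blobs(c,(22,120,100),(35,255,255),(270,160,380,225),60): print(b)
```

```text
10.35 [538.4489321    2.21963779  85.26910651] [3.14072474e+00 1.84382052e-03 5.00145841e-02] 0.21994299070353873 [0.49778325 0.34673236 0.72835628]
```

View pics/c2.png

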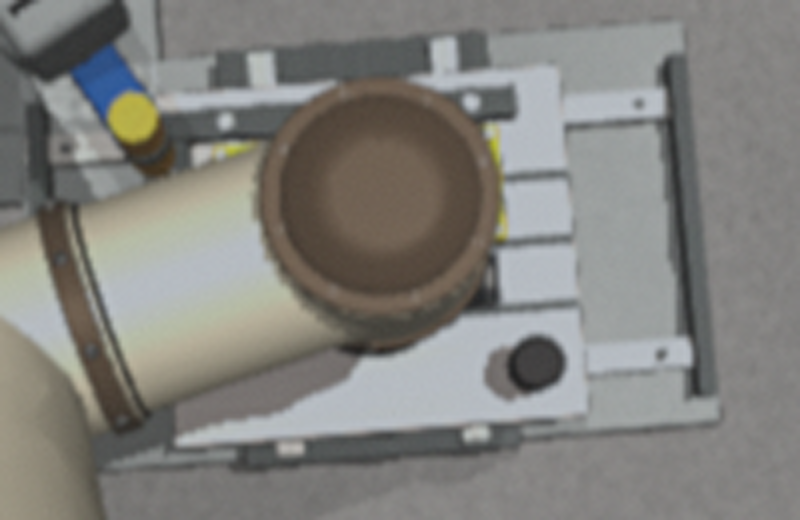

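arm_command --pt "0 0.008 -0.003 0 0 0 0" --pt "0 0.014 -0.003 0 0 0 0" --pt "0 0.02 -0.003 0 0 0 0" --pt "0 0.025 -0.003 0 0 0 0" --pt "0 0.03 -0.003 0 0 0 0" --pt "0 0.03 -0.003 0 0 0 0" --pt "0 0.03 -0.003 0 0 0 0"

```text
time_s: 11.32
tcp_pos: [566.1, 6.3, 85.5]
tool_rot: [3.141, 0.005, 0.049]
contact_force: [-5.2, 0.4, 2.9]
opening: -0.2
gripper_force: 2.6
```

arm_command --pt "0 -0.01 0 0 0 0 0" --pt "0 -0.012 0 -0.05 0 0 0" --pt "0 0.0 0.03 -0.07 0 0 0" --pt "0 0.02 0.07 -0.07 0 0 0" --pt "0 0.033 0.105 -0.07 0 0 0" --pt "0 0.033 0.105 -0.06 0 0 0" --pt "0 0.033 0.105 -0.02 0 0 0" --pt "0 0.033 0.105 0 0 0 0" --pt "0 0.033 0.105 0 0 0 0"

```text
time_s: 12.45
tcp_pos: [604.8, -95.8, 84.0]
tool_rot: [-3.142, 0.004, 0.05]
contact_force: [-0.7, -0.2, -0.8]
opening: 0.1
gripper_force: 0.0
```

Run:
```python
from h import *
s=r.sense(); print(s["time_s"],s["tcp_pos"],s["tool_rot"],s["opening"],s["contact_force"])
w=cam("wrist","w6")
```

```text
12.45 [604.79274709 -95.81911886  84.0302632 ] [-3.14154608  0.00392234  0.05022139] 0.11272504214462206 [-0.72696776 -0.17623925 -0.82216766]
```

View pics/w6.png

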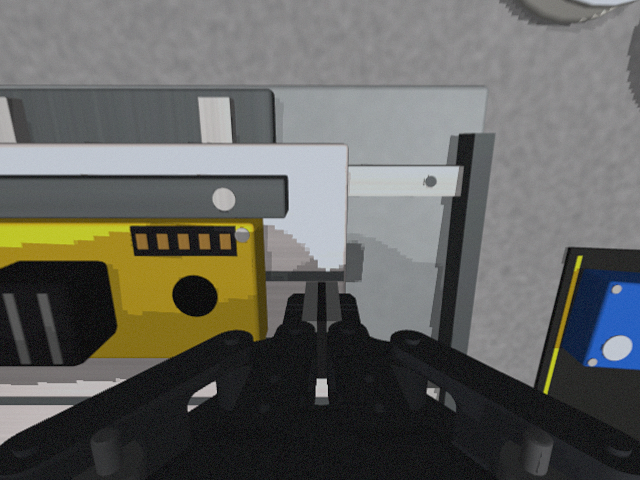

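arm_command --pt "0 0 -0.008 0 0 0 0" --pt "0 0 -0.014 0 0 0 0" --pt "0 0 -0.02 0 0 0 0" --pt "0 0 -0.026 0 0 0 0" --pt "0 0 -0.031 0 0 0 0" --pt "0 0 -0.034 0 0 0 0" --pt "0 0 -0.034 0 0 0 0"

```text
time_s: 13.38
tcp_pos: [605.7, -62.8, 87.5]
tool_rot: [3.14, -0.003, 0.05]
contact_force: [0.3, -3.0, 6.3]
opening: 0.3
gripper_force: 4.0
```

arm_command --pt "0 0 0.012 0 0 0 0" --pt "0 0 0.015 -0.05 0 0 0" --pt "0 -0.02 0.01 -0.1 0 0 0" --pt "0.9 -0.06 -0.02 -0.13 0 0 0" --pt "0.9 -0.1 -0.06 -0.15 0 0 0" --pt "0.9 -0.125 -0.09 -0.172 0 0 0" --pt "0.9 -0.131 -0.099 -0.172 0 0 0" --pt "0.9 -0.131 -0.099 -0.172 0 0 0" --pt "0.9 -0.131 -0.099 -0.172 0 0 0"

```text
time_s: 14.5
tcp_pos: [469.0, 29.5, 256.8]
tool_rot: [3.141, 0.002, 0.049]
contact_force: [0.8, -0.7, 0.1]
opening: 76.6
gripper_force: 0.0
```

Run:
```python
from h import *
import pickle
c=cam("wrist","w7"); s=r.sense(); print(s["time_s"],s["tcp_pos"],s["tool_rot"])
pickle.dump(c,open("w7.pkl","wb"))
for b in blobs(c,(22,110,70),(35,255,255),(180,0,520,150),60): print("yel",b)
for b in blobs(c,(0,150,80),(8,255,255),(180,0,520,150),40): print("red",b,onz(c,b[0],94))
for b in blobs(c,(0,0,130),(180,60,255),(230,0,330,80),40): print("white",b,onz(c,b[0],94))
for b in blobs(c,(0,0,0),(180,255,60),(330,0,520,130),60): print("black",b,onz(c,b[0],94))
```

```text
14.55 [469.12699531  29.3365596  256.81080248] [3.14085584e+00 2.31154752e-03 4.84169580e-02]
yel ([340.3, 50.2], 11247, [246, 4, 198, 86])
red ([297.0, 26.1], 383, [286, 14, 23, 26]) [618.63288021  53.87886308  94.        ]
white ([250.8, 8.8], 45, [248, 5, 7, 9]) [628.50649104  88.97876784  94.        ]
white ([237.5, 36.0], 99, [233, 30, 11, 13]) [609.64378561  99.25348022  94.        ]
white ([269.4, 66.3], 454, [258, 54, 23, 25]) [589.58342494  74.61648948  94.        ]
black ([407.7, 12.5], 601, [382, 4, 53, 18]) [631.86159634 -29.32098268  94.        ]
black ([455.3, 8.8], 163, [444, 6, 27, 7]) [636.0657459 -64.8506847  94.       ]
black ([350.2, 41.9], 1613, [330, 14, 42, 55]) [609.82572317  12.62551444  94.        ]
black ([507.0, 28.1], 84, [494, 27, 26, 4]) [ 625.13876189 -106.21582348   94.        ]
black ([408.5, 46.6], 435, [398, 35, 22, 25]) [608.77859513 -32.60331632  94.        ]
```

View pics/w7.png

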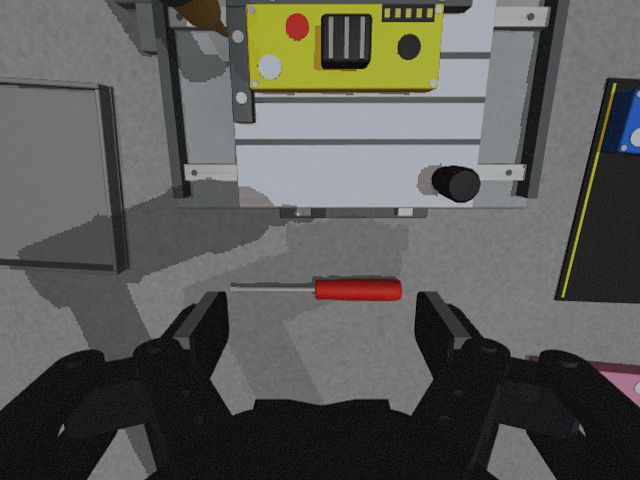

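The view shows the yellow case in the corner with white (269,66), red (297,26) and black (408,47). I'll compare the end-stop screws before and after to get the carrier movement.

Run:
```python
from h import *
import pickle
for n in("w2","w7"):
    c=pickle.load(open(n+".pkl","rb"))
    P=[(b[0],b[1],onz(c,b[0],86)[:2].round(1)) for b in blobs(c,(0,0,120),(180,60,255),(228,25,250,115),30) if b[1]<200]
    print(n,P)
    for b in blobs(c,(0,0,0),(180,255,50),(425,160,485,215),60): print("knob",b[0],b[2],onz(c,b[0],115))
    print("tip",[onz(c,p,106)[:2].round(1) for p in((228.4,39.5),(227.5,36))])
c=pickle.load(open("w7.pkl","rb"))
cv2.imwrite("pics/w7c.png",cv2.cvtColor(cv2.resize(c["image"][0:100,170:300],None,fx=6,fy=6,interpolation=cv2.INTER_CUBIC),cv2.COLOR_RGB2BGR))
```

```text
w2 [([238.9, 43.3], 105, array([608.5, 100. ])), ([229.6, 95.7], 173, array([568.9, 108.3])), ([242.4, 103.2], 97, array([563.6,  97.8]))]
knob [454.3, 186.7] [430, 170, 48, 36] [505.70155533 -78.01998543 115.        ]
tip [array([606.2, 103.4]), array([608.5, 104. ])]
w7 [([237.6, 36.0], 107, array([611.5, 101. ])), ([229.3, 94.9], 149, array([567.9, 108.4])), ([241.0, 97.4], 105, array([566.4,  98.8]))]
knob [455.7, 182.8] [432, 166, 48, 36] [508.62727852 -76.87820132 115.        ]
tip [array([604.2, 103.3]), array([606.4, 103.9])]
```

View pics/w7c.png

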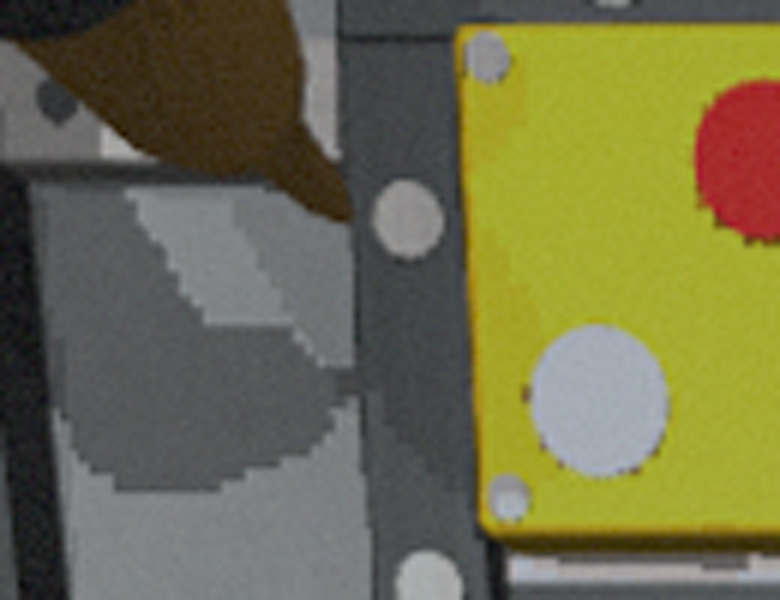

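Run:
```python
from h import *
import pickle
c=pickle.load(open("w2.pkl","rb"));t=cam("top")
print(tri([(c,(460,188)),(t,(363.6,236.3))]))
for z in(110,120,130,140): print(z,onz(c,(460,188),z).round(1),onz(t,(363.6,236.3),z).round(1))
```

```text
[503.87998939 -80.24363352 118.83073205]
110 [504.3 -84.7 110. ] [503.1 -80.2 110. ]
120 [505.4 -80.8 120. ] [502.3 -79.2 120. ]
130 [506.6 -76.9 130. ] [501.6 -78.2 130. ]
140 [507.7 -72.9 140. ] [500.8 -77.2 140. ]
```

arm_command --pt "0.9 0.012 0.04 0.03 0 0 0" --pt "0.9 0.024 0.08 0.06 0 0 0" --pt "0.9 0.0335 0.111 0.09 0 0 0" --pt "0.9 0.0335 0.111 0.1 0 0 0" --pt "0.9 0.0335 0.111 0.14 0 0 0" --pt "0.9 0.0335 0.111 0.167 0 0 0" --pt "0.9 0.0335 0.111 0.167 0 0 0"

```text
time_s: 15.48
tcp_pos: [506.6, -79.3, 89.3]
tool_rot: [3.141, 0.005, 0.05]
contact_force: [-0.1, 0.9, 0.1]
opening: 76.7
gripper_force: 0.0
```

Run:
```python
from h import *
c=cam("wrist","w8"); s=r.sense(); print(s["time_s"],s["tcp_pos"],s["tool_rot"],s["contact_force"])
t=cam("top","t2")
```

```text
15.525 [507.9731948  -79.20166362  90.88210946] [3.14107450e+00 1.13355220e-03 5.01811561e-02] [ 0.03877147 -0.60610299  0.76327523]
```

View pics/w8.png

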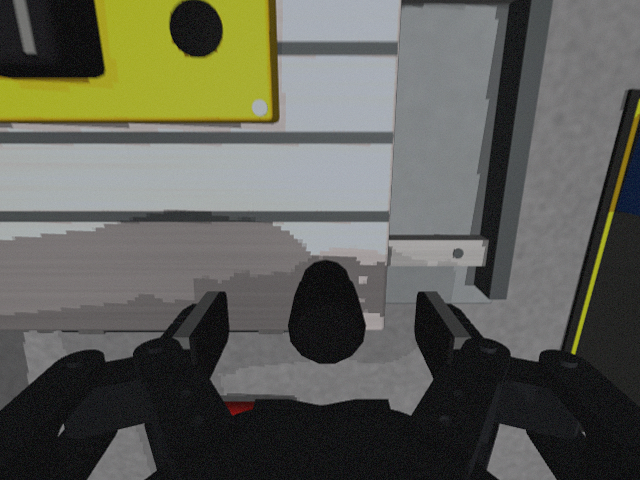

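arm_command --pt "0 0 0 0 0 0 0" --pt "0 0 0 0 0 0 0" --pt "0 0 0 0 0 0 0" --pt "0 0 0 0 0 0 0" --pt "0 0 0 0 0 0 0" --pt "0 0 0 0 0 0 0" --force 50

```text
time_s: 16.32
tcp_pos: [508.4, -79.7, 92.4]
tool_rot: [3.141, -0.002, 0.05]
contact_force: [-1.9, -1.2, 4.8]
opening: 27.4
gripper_force: 48.9
```

```bash
cat >> h.py <<'E'
def black(name="_"):
    c=cam("wrist"); s=r.sense()
    print("t",s["time_s"],"tcp",s["tcp_pos"].round(1),s["tool_rot"].round(3),"F",s["contact_force"].round(1),"op",round(s["opening"],1))
    h=cv2.cvtColor(c["image"],cv2.COLOR_RGB2HSV); m=cv2.inRange(h,(0,0,0),(180,255,60))
    for ct in cv2.findContours(m,cv2.RETR_LIST,cv2.CHAIN_APPROX_NONE)[0]:
        a=cv2.contourArea(ct)
        if a>800 and len(ct)>5:
            (x,y),(w,hh),an=cv2.fitEllipse(ct)
            if abs(np.pi*w*hh/4-a)<.08*a and max(w,hh)<1.35*min(w,hh): print("disc",(round(x,1),round(y,1)),a,onz(c,(x,y),94).round(1))
    return c
E
python3 -c "
from h import *
black()"
```

```text
t 16.375 tcp [508.3 -79.7  92.4] [ 3.141e+00 -2.000e-03  5.000e-02] F [-1.7 -1.3  5.5] op 27.6
disc (194.6, 37.6) 2140.5 [608.8 -30.9  94. ]
```

arm_command --pt "0 0.005 -0.007 0 0 0 0" --pt "0 0.01 -0.014 0 0 0 0" --pt "0 0.015 -0.021 0 0 0 0" --pt "0 0.0181 -0.0263 0 0 0 0" --pt "0 0.0181 -0.0263 0 0 0 0" --pt "0 0.0181 -0.0263 0 0 0 0"

```text
time_s: 17.12
tcp_pos: [522.7, -53.5, 92.4]
tool_rot: [3.14, 0.004, 0.05]
contact_force: [-5.3, -4.0, 9.0]
opening: 27.5
gripper_force: 49.7
```

```bash
python3 -c "
from h import *
black(); t=cam('top','t3'); crop(t,230,145,430,275,4,'t3c')"
```

```text
t 17.175 tcp [522.7 -53.5  92.4] [3.14  0.004 0.05 ] F [-6.3 -3.8  9.4] op 27.7
disc (194.0, 37.1) 2166.0 [623.2  -4.8  94. ]
```

View pics/t3c.png

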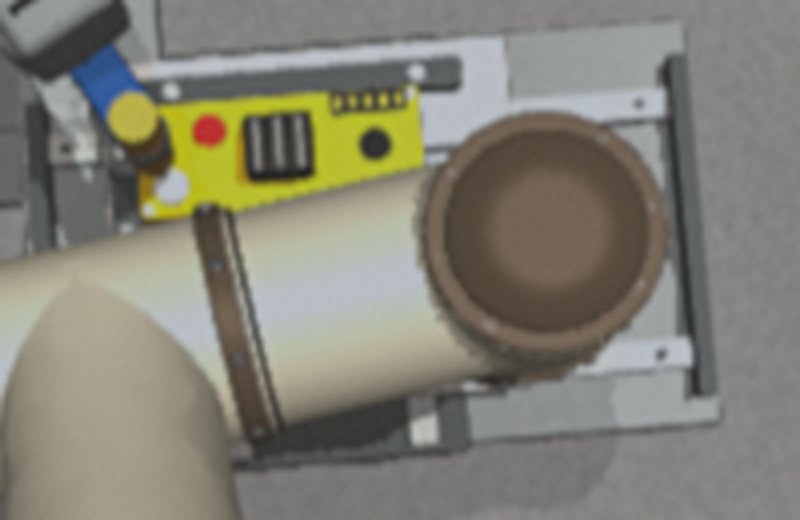

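arm_command --pt "0 0.0025 -0.001 0 0 0 0" --pt "0 0.0025 -0.001 0 0 0 0" --pt "0 0.0025 -0.001 0 0 0 0"

```text
time_s: 17.6
tcp_pos: [524.9, -53.0, 92.4]
tool_rot: [3.139, 0.005, 0.05]
contact_force: [-6.0, -5.9, 8.9]
opening: 27.5
gripper_force: 49.7
```

```bash
python3 -c "
from h import *
black(); t=cam('top'); crop(t,255,165,295,195,20,'t4c')
for b in blobs(t,(0,0,150),(180,60,255),(264,185,282,200),10): print(b,onz(t,b[0],94))
"
```

```text
t 17.65 tcp [524.8 -53.   92.4] [3.139 0.005 0.05 ] F [-7.1 -6.7  9.5] op 27.4
disc (193.9, 36.9) 2169.0 [625.4  -4.2  94. ]
([272.8, 190.8], 44, [269, 186, 8, 9]) [605.02818038 104.11694853  94.        ]
```

View pics/t4c.png

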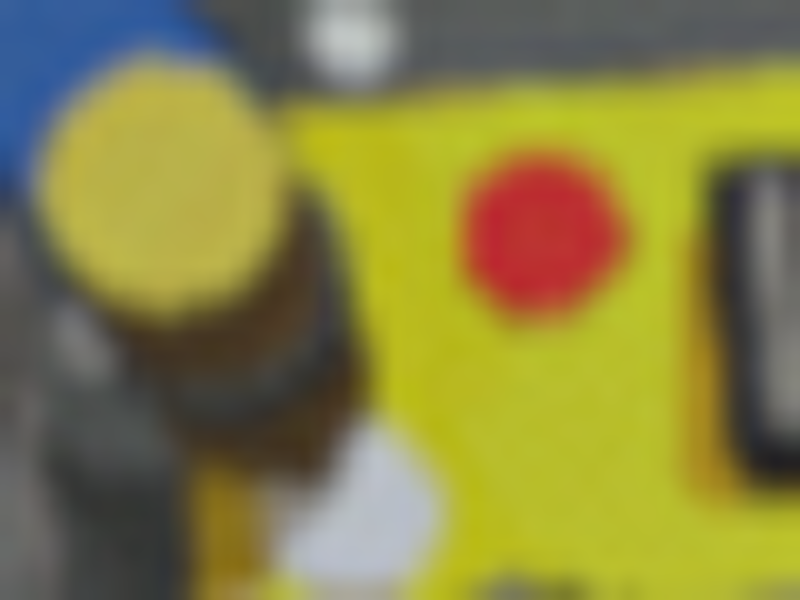

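```bash
python3 -c "
from h import *
t=cam('top','t4')
print('disc',onz(t,(272.4,189.9),94), 'red',[onz(t,b[0],94) for b in blobs(t,(0,140,80),(8,255,255),(270,165,295,185),20)],'blk',[onz(t,b[0],94) for b in blobs(t,(0,0,0),(180,255,60),(315,172,332,188),20)])
h=cv2.cvtColor(t['image'],cv2.COLOR_RGB2HSV)
print(h[170:180,258:270,1].tolist()[4], h[174,263])
for b in blobs(t,(20,100,150),(32,200,230),(254,164,271,182),50): print(b,[onz(t,b[0],z).round(1) for z in(225,240,255,310)])
X=t['image'][183:195,264:276]
print(X.sum(2)//3)
print(X[:,:,0]-X[:,:,2].astype(int))
"
```

```text
disc [606.95343442 104.91180193  94.        ] red [array([635.38237168,  84.61718983,  94.        ])] blk [array([625.82831255,  -1.81596335,  94.        ])]
[159, 157, 156, 155, 155, 151, 152, 157, 158, 154, 154, 150] [ 28 151 184]
([263.0, 173.8], 111, [257, 169, 14, 11]) [array([613.7, 109.8, 225. ]), array([610.5, 108.2, 240. ]), array([607.3, 106.5, 255. ]), array([595.5, 100.6, 310. ])]
[[ 54  53  57  61  63  61  52  49  57  89 127 136]
 [ 58  61  59  60  58  53  49  49  58  90 127 134]
 [ 56  57  55  49  50  50  50  53  69 111 141 135]
 [ 51  49  49  49  50  51  51  63 106 153 164 148]
 [ 59  55  52  51  50  49  52  83 140 183 184 166]
 [ 62  69  65  63  63  64  66 102 159 190 191 179]
 [ 69  83  84  88 100 105 104 139 175 189 190 190]
 [ 69  90  92 101 120 131 143 172 187 190 191 189]
 [ 67  88  92 100 120 149 173 187 192 190 191 189]
 [ 66  86  89  95 126 167 187 191 192 190 191 184]
 [ 67  86  93  96 123 166 180 186 187 188 184 176]
 [ 69  98 112 121 131 151 160 163 166 165 161 155]]
[[ 26  29  24  19  13   9   4  15  38  88 148 156]
 [ 10   9   9   5   3   6  14  30  45  92 151 160]
 [  7   3   2   4  11  21  30  37  40  65 120 154]
 [ 19  20  18  20  26  33  38  33  16  16  59 113]
 [ 28  37  35  32  33  33  36  20   1  -9  10  57]
 [ 36  65  61  45  33  28  24  12  -3 -12  -9  14]
 [ 47  91  90  68  33  19  13   1  -8 -12 -15  -9]
 [ 50 101 107  81  41  12   3  -6 -11 -13 -13 -16]
 [ 43 100 109  89  43   5  -6 -12 -14 -13 -14 -12]
 [ 40  98 112  94  43   1 -14 -14 -15 -15 -15   1]
 [ 37 102 111 102  69  27  -4 -14 -12 -14  -6  30]
 [ 43 100  95  87 107  88  46  19  12  13  31  83]]
```

arm_command --pt "0 0 -0.0006 0 0 0 0" --pt "0 0 -0.0006 0 0 0 0" --pt "0 0 -0.0006 0 0 0 0" --pt "0 0 -0.0006 0 0 0 0" --pt "0 0 -0.0006 0 0 0 0" --pt "0 0 -0.0006 0 0 0 0" --pt "0 0 -0.0006 0 0 0 0" --pt "0 0 -0.0006 0 0 0 0" --pt "0 0 -0.0006 0 0 0 0" --pt "0 0 -0.0006 0 0 0 0"

```text
time_s: 19.0
tcp_pos: [524.8, -52.4, 92.4]
tool_rot: [3.139, 0.005, 0.05]
contact_force: [-5.0, -6.8, 9.2]
opening: 27.7
gripper_force: 49.7
```

arm_command --pt "0 0 0 0 0 0 0" --pt "0 0 0 0 0 0 0" --pt "0 0 0 0 0 0 0" --pt "0 0 0 0 0 0 0" --pt "0 0 0 0 0 0 0" --pt "0 0 0 0 0 0 0" --pt "0 0 0 0 0 0 0" --pt "0 0 0 0 0 0 0" --pt "0 0 0 0 0 0 0"

```text
time_s: 20.12
tcp_pos: [524.8, -52.5, 92.4]
tool_rot: [3.139, 0.005, 0.05]
contact_force: [-6.4, -6.8, 9.3]
opening: 27.6
gripper_force: 49.7
```

arm_command --pt "0.9 0 0 0 0 0 0" --pt "0.9 0 0 0 0 0 0" --pt "0.9 0 0 0 0 0 0" --pt "0.9 0 0 -0.05 0 0 0" --pt "0.9 0 -0.01 -0.1 0 0 0" --pt "0.9 -0.02 -0.05 -0.14 0 0 0" --pt "0.9 -0.05 -0.08 -0.17 0 0 0" --pt "0.9 -0.05 -0.085 -0.17 0 0 0" --pt "0.9 -0.05 -0.085 -0.17 0 0 0"

```text
time_s: 21.25
tcp_pos: [472.7, 32.4, 260.5]
tool_rot: [-3.141, 0.001, 0.051]
contact_force: [-0.0, -0.0, 0.3]
opening: 77.2
gripper_force: 0.0
```

```bash
python3 -c "
from h import *
c=black(); crop(c,150,0,310,120,5,'w9c')
for b in blobs(c,(0,140,60),(8,255,255),(180,0,520,150),40): print('red',b,onz(c,b[0],94))
for b in blobs(c,(0,0,130),(180,60,255),(180,0,330,110),40): print('white',b,onz(c,b[0],94))
"
```

```text
t 21.3 tcp [472.7  31.9 259.9] [3.141e+00 2.000e-03 5.000e-02] F [-0.9 -0.6  0.9] op 76.8
disc (427.0, 166.2) 1167.0 [523.1 -56.6  94. ]
red ([264.7, 8.8], 318, [254, 0, 22, 21]) [634.12947277  82.52999996  94.        ]
white ([310.9, 21.0], 92, [310, 0, 3, 38]) [627.66945547  46.96871702  94.        ]
white ([326.6, 20.1], 82, [326, 0, 3, 38]) [628.89371753  34.94067299  94.        ]
white ([239.8, 49.0], 382, [228, 36, 22, 26]) [605.3995253  101.80900705  94.        ]
white ([211.3, 80.0], 96, [207, 75, 10, 11]) [581.76203244 124.8573899   94.        ]
white ([281.1, 78.2], 327, [226, 76, 104, 5]) [585.92735998  69.03807568  94.        ]
white ([266.2, 98.2], 2775, [187, 82, 143, 28]) [570.34864505  80.8079674   94.        ]
```

View pics/w9c.png

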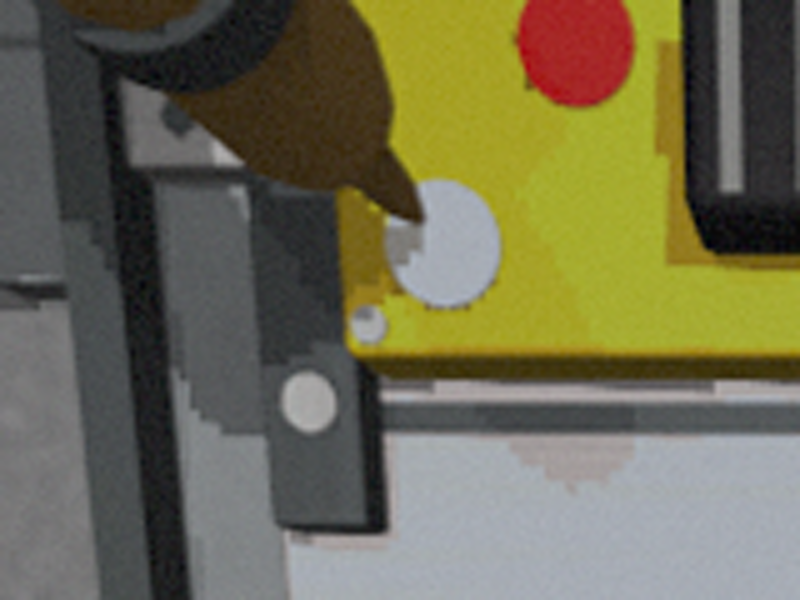

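```bash
python3 -c "
from h import *
c=cam('wrist')
for p in ((234,43.6),(234.4,44)): print('tip',onz(c,p,106))
print('disc',onz(c,(238,48.2),94),'camxy',-c['R'].T@c['t'])
"
```

```text
tip [606.04508889 102.62904475 106.        ]
tip [605.78984868 102.33426537 106.        ]
disc [605.59063902 102.33874307  94.        ] camxy [541.04132322  33.99833465 402.38163025]
```

arm_command --pt "0.9 0.03 0.06 0.03 0 0 0" --pt "0.9 0.049 0.085 0.07 0 0 0" --pt "0.9 0.049 0.0855 0.1 0 0 0" --pt "0.9 0.049 0.0855 0.15 0 0 0" --pt "0.9 0.049 0.0855 0.168 0 0 0" --pt "0.9 0.049 0.0855 0.168 0 0 0" --pt "0 0.049 0.0855 0.168 0 0 0" --pt "0 0.049 0.0855 0.168 0 0 0" --pt "0 0.049 0.0855 0.168 0 0 0" --pt "0 0.049 0.0855 0.168 0 0 0"

```text
time_s: 22.6
tcp_pos: [526.7, -51.3, 94.5]
tool_rot: [3.141, -0.002, 0.05]
contact_force: [-1.2, -2.7, 6.7]
opening: 27.1
gripper_force: 49.2
```

arm_command --pt "0 0 0 0 0 0 0" --pt "0 -0.007 -0.006 0 0 0 0" --pt "0 -0.014 -0.012 0 0 0 0" --pt "0 -0.022 -0.018 0 0 0 0" --pt "0 -0.03 -0.0225 0 0 0 0" --pt "0 -0.031 -0.0225 0 0 0 0" --pt "0 -0.031 -0.0225 0 0 0 0"

```text
time_s: 23.48
tcp_pos: [497.5, -29.6, 94.5]
tool_rot: [-3.141, -0.008, 0.051]
contact_force: [4.5, -2.5, 0.2]
opening: 27.2
gripper_force: 50.1
```

```bash
python3 -c "
from h import *
c=black()"
```

```text
t 23.525 tcp [497.5 -29.6  94.5] [-3.141 -0.008  0.051] F [ 5.7 -2.5 -0.1] op 27.8
disc (198.1, 45.6) 2009.5 [596.  19.  94.]
```

arm_command --pt "0 0.0005 0.0025 0 0 0 0" --pt "0 0.0005 0.0035 0 0 0 0" --pt "0 0.0005 0.0035 0 0 0 0"

```text
time_s: 23.9
tcp_pos: [497.6, -31.6, 94.5]
tool_rot: [-3.139, -0.008, 0.051]
contact_force: [1.8, 6.6, 2.2]
opening: 27.5
gripper_force: 50.6
```

```bash
python3 -c "
from h import *
c=black();t=cam('top')
print([onz(t,b[0],94) for b in blobs(t,(0,140,60),(8,255,255),(255,165,295,200),10)],'blk',[(b,onz(t,b[0],94)) for b in blobs(t,(0,0,0),(180,255,60),(305,177,325,203),20)])"
```

```text
t 23.95 tcp [497.6 -31.6  94.5] [-3.139 -0.008  0.051] F [2.2 5.5 2.5] op 27.2
disc (197.5, 45.7) 2009.5 [596.1  17.2  94. ]
[array([605.94659245, 106.60476925,  94.        ])] blk [(([313.3, 193.6], 29, [311, 191, 6, 6]), array([596.63349738,  19.74016604,  94.        ]))]
```

arm_command --pt "0 0 0 0 0 0 0" --pt "0 0 0 0 0 0 0" --pt "0 0 0 0 0 0 0" --pt "0 0 0 0 0 0 0" --pt "0 0 0 0 0 0 0" --pt "0 0 0 0 0 0 0" --pt "0 0 0 0 0 0 0" --pt "0 0 0 0 0 0 0" --pt "0 0 0 0 0 0 0" --pt "0 0 0 0 0 0 0"

```text
time_s: 25.25
tcp_pos: [497.6, -31.6, 94.5]
tool_rot: [-3.139, -0.008, 0.051]
contact_force: [1.8, 5.5, 2.9]
opening: 27.7
gripper_force: 50.6
```

arm_command --pt "0 0 0 0 0 0 0" --pt "0 0 0 0 0 0 0" --pt "0 0 0 0 0 0 0" --pt "0 0 0 0 0 0 0" --pt "0 0 0 0 0 0 0" --pt "0 0 0 0 0 0 0" --pt "0 0 0 0 0 0 0" --pt "0 0 0 0 0 0 0"

```text
time_s: 26.25
tcp_pos: [497.6, -31.6, 94.5]
tool_rot: [-3.139, -0.008, 0.051]
contact_force: [3.1, 5.3, 3.3]
opening: 26.9
gripper_force: 50.6
```

arm_command --pt "0 0 0.013 0 0 0 0" --pt "0 0 0.026 0 0 0 0" --pt "0 0 0.039 0 0 0 0" --pt "0 0 0.052 0 0 0 0" --pt "0 0 0.065 0 0 0 0" --pt "0 0 0.078 0 0 0 0" --pt "0 0 0.078 0 0 0 0" --pt "0 0 0.078 0 0 0 0"

```text
time_s: 27.25
tcp_pos: [501.5, -111.4, 94.5]
tool_rot: [3.141, -0.007, 0.051]
contact_force: [5.3, -1.9, 3.1]
opening: 27.1
gripper_force: 51.0
```

```bash
python3 -c "
from h import *
c=black();s=r.sense()
"
```

```text
t 27.3 tcp [ 501.5 -111.4   94.5] [ 3.141 -0.007  0.051] F [ 6.8 -1.8  3.5] op 27.2
disc (198.1, 45.4) 2015.0 [600.  -62.9  94. ]
```

arm_command --pt "0.9 0 0 0 0 0 0" --pt "0.9 0 0 0 0 0 0" --pt "0.9 0 0 0 0 0 0" --pt "0.9 0 0 -0.05 0 0 0" --pt "0.9 0.02 -0.02 -0.08 0 0 0" --pt "0.9 0.06 -0.055 -0.08 0 0 0" --pt "0.9 0.1 -0.0935 -0.08 0 0 0" --pt "0.9 0.101 -0.0935 -0.08 0 0 0" --pt "0.9 0.101 -0.0935 -0.08 0 0 0"

```text
time_s: 28.42
tcp_pos: [593.9, -13.0, 172.1]
tool_rot: [3.141, 0.002, 0.05]
contact_force: [-0.6, -0.5, 0.2]
opening: 76.7
gripper_force: 0.0
```

```bash
python3 -c "
from h import *
c=cam('wrist','w10'); s=r.sense(); print(s['time_s'],s['tcp_pos'],s['tool_rot'])
go((597.6,-13,100),.049)
for b in blobs(c,(0,140,60),(8,255,255),None,40): print('red',b,onz(c,b[0],94))
"
```

```text
28.475 [593.6914358  -13.43919838 172.42594362] [3.14142300e+00 1.96089589e-03 4.92995523e-02]
shift [ 0.0039 -0.0002  0.0724] turn [ 0.     -0.      0.0003] rows>= 1.2
red ([263.2, 221.9], 392, [250, 209, 27, 27]) [609.35273549  23.36539199  94.        ]
```

arm_command --pt "0.9 0.004 0 0.04 0 0 0" --pt "0.9 0.004 0 0.0725 0 0 0" --pt "0.9 0.004 0 0.0725 0 0 0" --pt "0.3 0.004 0 0.0725 0 0 0" --pt "0.3 0.004 0 0.0725 0 0 0" --pt "0.3 0.004 0 0.0725 0 0 0" --pt "0.3 0.004 0 0.0725 0 0 0" --pt "0.3 0.004 0 0.06 0 0 0" --pt "0.3 0.0 0 0.02 0 0 0" --pt "0.3 -0.01 0.01 -0.015 0 0 0"

```text
time_s: 29.72
tcp_pos: [585.2, -23.1, 189.2]
tool_rot: [-3.142, 0.0, 0.051]
contact_force: [-0.2, -0.2, -3.1]
opening: 35.1
gripper_force: 50.3
```

arm_command --pt "0.3 -0.01 0.01 0 0 0 0.17" --pt "0.3 -0.01 0.01 0 0 0 0.35" --pt "0.3 -0.01 0.01 0 0 0 0.52" --pt "0.3 -0.01 0.01 0 0 0 0.7" --pt "0.3 -0.01 0.01 0 0 0 0.87" --pt "0.3 -0.01 0.01 0 0 0 1.05" --pt "0.3 -0.01 0.01 0 0 0 1.22" --pt "0.3 -0.01 0.01 0 0 0 1.4" --pt "0.3 -0.01 0.01 0 0 0 1.57"

```text
time_s: 30.85
tcp_pos: [575.3, -33.9, 188.1]
tool_rot: [3.141, 0.0, -1.526]
contact_force: [0.6, -0.6, -2.0]
opening: 34.8
gripper_force: 50.3
```

arm_command --pt "0.3 0 0 0 0 0 0.17" --pt "0.3 0 0 0 0 0 0.35" --pt "0.3 0 0 0 0 0 0.52" --pt "0.3 0 0 0 0 0 0.7" --pt "0.3 0 0 0 0 0 0.87" --pt "0.3 0 0 0 0 0 1.05" --pt "0.3 0 0 0 0 0 1.22" --pt "0.3 0 0 0 0 0 1.4" --pt "0.3 0 0 0 0 0 1.5716" --pt "0.3 0 0 0 0 0 1.5716"

```text
time_s: 32.1
tcp_pos: [575.4, -33.9, 188.0]
tool_rot: [3.141, -0.001, -3.09]
contact_force: [0.2, 0.1, -2.2]
opening: 34.7
gripper_force: 50.3
```

```bash
python3 -c "
from h import *
s=r.sense(); print(s['time_s'],s['tcp_pos'],s['tool_rot'],s['opening'],s['gripper_force'],s['contact_force'])
# gap target: station (-38,-83) from corner
k=np.array([623.9,63.4])+Ro.from_euler('z',.049).apply([-38,-82,0])[:2];print(k)
go((*k,100.5),-np.pi+.049)
"
```

```text
32.1 [575.41458432 -33.90296384 188.04524073] [ 3.14138359e+00 -5.76221180e-04 -3.09001341e+00] 34.73635782979834 50.30072808265686 [ 0.20019939  0.06860277 -2.19033352]
[589.9620022  -20.36283367]
shift [-0.0152  0.0128  0.0875] turn [ 0.     -0.      0.0026] rows>= 1.4
```

arm_command --pt "0.3 -0.0152 0.0128 0.04 0 0 0.0026" --pt "0.3 -0.0152 0.0128 0.08 0 0 0.0026" --pt "0.3 -0.0152 0.0128 0.0875 0 0 0.0026" --pt "0.3 -0.0152 0.0128 0.0875 0 0 0.0026" --pt "0.3 -0.0152 0.0128 0.0875 0 0 0.0026" --pt "0.9 -0.0152 0.0128 0.0875 0 0 0.0026" --pt "0.9 -0.0152 0.0128 0.0875 0 0 0.0026" --pt "0.9 -0.0152 0.0128 0.0875 0 0 0.0026"

```text
time_s: 33.1
tcp_pos: [590.2, -20.6, 100.3]
tool_rot: [-3.142, -0.0, -3.095]
contact_force: [-0.2, 0.6, -0.1]
opening: 76.9
gripper_force: 0.0
```

arm_command --pt "0.9 0 0 -0.02 0 0 0" --pt "0.9 0 0 -0.06 0 0 0" --pt "0 0.03 0 -0.06 0 0 0" --pt "0 0.058 0 -0.06 0 0 0" --pt "0 0.058 0 -0.06 0 0 0" --pt "0 0.058 0 -0.04 0 0 0" --pt "0 0.058 0 0.0 0 0 0" --pt "0 0.058 0 0.0155 0 0 0" --pt "0 0.058 0 0.0155 0 0 0"

```text
time_s: 34.22
tcp_pos: [532.4, -23.3, 84.1]
tool_rot: [-3.141, -0.002, -3.094]
contact_force: [0.8, 0.2, 1.4]
opening: -0.2
gripper_force: 0.0
```

arm_command --pt "0 -0.008 0.003 0 0 0 0" --pt "0 -0.014 0.003 0 0 0 0" --pt "0 -0.02 0.003 0 0 0 0" --pt "0 -0.025 0.003 0 0 0 0" --pt "0 -0.03 0.003 0 0 0 0" --pt "0 -0.03 0.003 0 0 0 0" --pt "0 -0.03 0.003 0 0 0 0"

```text
time_s: 35.1
tcp_pos: [560.1, -19.2, 84.6]
tool_rot: [-3.141, -0.005, -3.095]
contact_force: [-5.4, -0.4, 2.8]
opening: 0.1
gripper_force: 2.6
```

```bash
python3 -c "
from h import *
c=cam('wrist','w11'); s=r.sense(); print(s['time_s'],s['tcp_pos'],s['tool_rot'],s['opening'],s['gripper_force'],s['contact_force'])
"
```

```text
35.15 [560.15555989 -19.17702717  84.65402064] [-3.14111207 -0.00481026 -3.09507831] 0.15963383078324286 2.574593648314476 [-3.44223468 -0.61272869  1.85307367]
```

arm_command --pt "0 0.01 0 0 0 0 0" --pt "0 0.012 0 -0.05 0 0 0" --pt "0 0.0 -0.03 -0.07 0 0 0" --pt "0 -0.02 -0.07 -0.07 0 0 0" --pt "0 -0.033 -0.102 -0.07 0 0 0" --pt "0 -0.033 -0.102 -0.06 0 0 0" --pt "0 -0.033 -0.102 -0.02 0 0 0" --pt "0 -0.033 -0.102 0 0 0 0" --pt "0 -0.033 -0.102 0 0 0 0"

```text
time_s: 36.28
tcp_pos: [598.3, -118.3, 83.0]
tool_rot: [3.141, -0.004, -3.094]
contact_force: [-0.2, -0.7, 1.1]
opening: -0.2
gripper_force: 0.0
```

arm_command --pt "0 0 0.006 0 0 0 0" --pt "0 0 0.012 0 0 0 0" --pt "0 0 0.017 0 0 0 0" --pt "0 0 0.022 0 0 0 0" --pt "0 0 0.026 0 0 0 0" --pt "0 0 0.028 0 0 0 0" --pt "0 0 0.028 0 0 0 0"

```text
time_s: 37.15
tcp_pos: [599.4, -92.1, 86.2]
tool_rot: [-3.14, 0.002, -3.094]
contact_force: [-0.4, -5.4, 3.4]
opening: -0.1
gripper_force: 3.1
```

```bash
python3 -c "
from h import *
c=cam('wrist','w12'); s=r.sense(); print(s['time_s'],s['tcp_pos'],s['tool_rot'],s['opening'],s['gripper_force'],s['contact_force'])
go((480,0,257),-np.pi+.049)
"
```

```text
37.2 [599.35364506 -92.11740035  86.17877984] [-3.13984645e+00  1.78409202e-03 -3.09413727e+00] 0.06657550450398132 3.026960827410221 [-5.61016101e-03 -5.67283938e+00  4.14881274e+00]
shift [ 0.1148  0.0977 -0.1708] turn [ 0.      0.     -0.0015] rows>= 3.6
```

arm_command --pt "0 0 -0.012 0 0 0 0" --pt "0 0 -0.012 -0.05 0 0 0" --pt "0 0.02 -0.01 -0.1 0 0 -0.15" --pt "0.9 0.05 0.03 -0.14 0 0 -0.33" --pt "0.9 0.09 0.07 -0.171 0 0 -0.51" --pt "0.9 0.115 0.098 -0.171 0 0 -0.69" --pt "0.9 0.115 0.098 -0.171 0 0 -0.87" --pt "0.9 0.115 0.098 -0.171 0 0 -1.05" --pt "0.9 0.115 0.098 -0.171 0 0 -1.23" --pt "0.9 0.115 0.098 -0.171 0 0 -1.41"

```text
time_s: 38.45
tcp_pos: [478.8, 1.4, 255.8]
tool_rot: [3.141, 0.001, -1.679]
contact_force: [0.5, 0.3, 0.1]
opening: 76.9
gripper_force: 0.0
```

arm_command --pt "0.9 0 0 0 0 0 -0.18" --pt "0.9 0 0 0 0 0 -0.36" --pt "0.9 0 0 0 0 0 -0.54" --pt "0.9 0 0 0 0 0 -0.72" --pt "0.9 0 0 0 0 0 -0.9" --pt "0.9 0 0 0 0 0 -1.08" --pt "0.9 0 0 0 0 0 -1.26" --pt "0.9 0 0 0 0 0 -1.44" --pt "0.9 0 0 0 0 0 -1.62" --pt "0.9 0 0 0 0 0 -1.73"

```text
time_s: 39.7
tcp_pos: [478.9, 1.4, 255.7]
tool_rot: [-3.141, 0.001, 0.049]
contact_force: [0.0, -0.7, -0.5]
opening: 77.2
gripper_force: 0.0
```

```bash
cat >> h.py <<'E'
def view():
    c=cam("wrist"); s=r.sense()
    print("t",s["time_s"],"tcp",s["tcp_pos"].round(1),s["tool_rot"].round(3))
    R=(180,0,520,190)
    for n,lo,hi,z in(("red",(0,140,60),(8,255,255),94),("white",(0,0,110),(180,70,255),94),("black",(0,0,0),(180,255,60),94)):
        for b in blobs(c,lo,hi,R,40):
            w,h=b[2][2:]
            if w<45 and h<45: print(n,b,onz(c,b[0],z).round(1),onz(c,b[0],86).round(1))
    return c
E
python3 -c "
from h import *
import pickle
c=view(); cv2.imwrite('pics/w13.png',cv2.cvtColor(c['image'],cv2.COLOR_RGB2BGR)); crop(c,180,0,520,220,2.3,'w13c'); pickle.dump(c,open('w13.pkl','wb'))
"
```

```text
t 39.75 tcp [478.9   1.4 255.7] [-3.141e+00  1.000e-03  5.100e-02]
red ([381.7, 87.5], 331, [372, 76, 21, 24]) [588.5 -42.4  94. ] [589.6 -43.6  86. ]
white ([432.9, 15.6], 162, [426, 9, 15, 14]) [640.6 -76.1  94. ] [643.1 -78.2  86. ]
white ([264.7, 17.5], 155, [258, 11, 15, 14]) [633.1  50.6  94. ] [635.4  51.8  86. ]
white ([243.4, 33.2], 58, [239, 29, 10, 9]) [621.7  66.8  94. ] [623.6  68.5  86. ]
white ([411.6, 48.0], 504, [400, 35, 24, 27]) [617.8 -62.7  94. ] [619.7 -64.4  86. ]
white ([322.1, 62.0], 120, [321, 42, 4, 40]) [604.6   5.7  94. ] [606.1   5.8  86. ]
white ([337.8, 62.6], 136, [336, 42, 4, 40]) [604.8  -6.5  94. ] [606.3  -6.7  86. ]
white ([353.1, 61.0], 126, [351, 42, 5, 40]) [606.5 -18.3  94. ] [608.1 -18.9  86. ]
white ([231.4, 59.1], 138, [225, 53, 14, 13]) [603.2  76.3  94. ] [604.7  78.2  86. ]
white ([248.4, 104.2], 48, [245, 101, 8, 8]) [570.9  63.3  94. ] [571.5  64.8  86. ]
white ([235.7, 118.6], 115, [230, 113, 12, 12]) [559.4  73.6  94. ] [559.7  75.5  86. ]
black ([445.3, 29.5], 79, [436, 28, 21, 5]) [631.8 -86.8  94. ] [634.  -89.2  86. ]
black ([272.3, 69.3], 370, [263, 58, 20, 24]) [597.5  44.4  94. ] [598.8  45.5  86. ]
black ([247.4, 126.6], 84, [246, 112, 4, 30]) [553.7  64.2  94. ] [553.8  65.8  86. ]
black ([443.7, 187.1], 148, [428, 184, 37, 6]) [ 512.6 -102.6   94. ] [ 511.7 -105.4   86. ]
```

arm_command --pt "0.9 0.007 0.04 0.03 0 0 0" --pt "0.9 0.013 0.08 0.06 0 0 0" --pt "0.9 0.019 0.1065 0.08 0 0 0" --pt "0.9 0.019 0.1065 0.1 0 0 0" --pt "0.9 0.019 0.1065 0.14 0 0 0" --pt "0.9 0.019 0.1065 0.163 0 0 0" --pt "0.9 0.019 0.1065 0.163 0 0 0"

```text
time_s: 40.62
tcp_pos: [501.5, -104.3, 91.3]
tool_rot: [-3.141, 0.005, 0.044]
contact_force: [0.1, 0.2, 0.5]
opening: 76.7
gripper_force: 0.0
```

arm_command --pt "0 0 0 0 0 0 0" --pt "0 0 0 0 0 0 0" --pt "0 0 0 0 0 0 0" --pt "0 0 0 0 0 0 0" --pt "0 0 0 0 0 0 0" --pt "0 0 0 0 0 0 0"

```text
time_s: 41.38
tcp_pos: [503.7, -104.4, 94.5]
tool_rot: [3.141, -0.002, 0.046]
contact_force: [-1.3, -0.9, 7.4]
opening: 27.7
gripper_force: 49.0
```

```bash
cat >> h.py <<'E'
def red():
    c=cam("wrist"); s=r.sense()
    print("t",s["time_s"],"tcp",s["tcp_pos"].round(1),s["tool_rot"].round(3),"F",s["contact_force"].round(1),"op",round(s["opening"],1))
    for b in blobs(c,(0,140,50),(8,255,255),(60,0,330,180),200): print("red",b,onz(c,b[0],94).round(1))
    return c
E
python3 -c "
from h import *
red()"
```

```text
t 41.425 tcp [ 503.7 -104.4   94.5] [ 3.141e+00 -2.000e-03  4.600e-02] F [-1.4 -1.8  5.9] op 27.2
red ([161.7, 86.0], 1460, [138, 61, 48, 51]) [588.1 -42.3  94. ]
```

arm_command --pt "0 0.002 -0.012 0 0 0 0" --pt "0 0.005 -0.025 0 0 0 0" --pt "0 0.008 -0.037 0 0 0 0" --pt "0 0.01 -0.049 0 0 0 0" --pt "0 0.0128 -0.0594 0 0 0 0" --pt "0 0.0128 -0.0594 0 0 0 0" --pt "0 0.0128 -0.0594 0 0 0 0"

```text
time_s: 42.3
tcp_pos: [511.3, -44.8, 94.5]
tool_rot: [3.141, 0.003, 0.046]
contact_force: [-5.7, 0.1, 10.7]
opening: 27.5
gripper_force: 50.3
```

```bash
python3 -c "
from h import *
red()"
```

```text
t 42.35 tcp [511.3 -44.8  94.5] [3.141e+00 3.000e-03 4.600e-02] F [-6.7 -0.9 11.1] op 27.5
red ([161.3, 85.7], 1447, [137, 61, 49, 51]) [595.7  17.2  94. ]
```

arm_command --pt "0 0.0012 0.001 0 0 0 0" --pt "0 0.0012 0.001 0 0 0 0"

```text
time_s: 42.6
tcp_pos: [512.9, -44.8, 94.5]
tool_rot: [-3.141, 0.002, 0.045]
contact_force: [-6.0, 4.0, 11.1]
opening: 27.2
gripper_force: 50.3
```

```bash
python3 -c "
from h import *
red()"
```

```text
t 42.65 tcp [512.9 -44.8  94.5] [-3.141e+00  2.000e-03  4.500e-02] F [-6.6  3.7 11.9] op 27.5
red ([161.3, 85.8], 1440, [137, 61, 49, 51]) [597.4  17.3  94. ]
```

arm_command --pt "0 0 0 0 0 0 0" --pt "0 0 0 0 0 0 0" --pt "0 0 0 0 0 0 0" --pt "0 0 0 0 0 0 0" --pt "0 0 0 0 0 0 0" --pt "0 0 0 0 0 0 0" --pt "0 0 0 0 0 0 0" --pt "0 0 0 0 0 0 0" --pt "0 0 0 0 0 0 0" --pt "0 0 0 0 0 0 0"

```text
time_s: 43.9
tcp_pos: [512.9, -44.8, 94.5]
tool_rot: [-3.141, 0.002, 0.046]
contact_force: [-5.3, 4.0, 11.7]
opening: 27.4
gripper_force: 50.3
```

arm_command --pt "0 0 0 0 0 0 0" --pt "0 0 0 0 0 0 0" --pt "0 0 0 0 0 0 0" --pt "0 0 0 0 0 0 0" --pt "0 0 0 0 0 0 0" --pt "0 0 0 0 0 0 0" --pt "0 0 0 0 0 0 0" --pt "0 0 0 0 0 0 0"

```text
time_s: 44.9
tcp_pos: [513.0, -44.8, 94.5]
tool_rot: [-3.141, 0.002, 0.046]
contact_force: [-7.1, 3.1, 11.5]
opening: 27.3
gripper_force: 50.3
```

arm_command --pt "0 -0.002 0.013 0 0 0 0" --pt "0 -0.004 0.026 0 0 0 0" --pt "0 -0.006 0.039 0 0 0 0" --pt "0 -0.008 0.052 0 0 0 0" --pt "0 -0.01 0.065 0 0 0 0" --pt "0 -0.012 0.077 0 0 0 0" --pt "0 -0.012 0.077 0 0 0 0" --pt "0 -0.012 0.077 0 0 0 0"

```text
time_s: 45.9
tcp_pos: [510.6, -122.4, 94.6]
tool_rot: [3.141, -0.011, 0.047]
contact_force: [7.4, -1.0, -1.9]
opening: 27.4
gripper_force: 49.6
```

```bash
python3 -c "
from h import *
red(); t=cam('top','t5')
for nm,lo,hi in(('red',(0,150,100),(6,255,255)),('white',(0,0,150),(180,70,255))):
  for b in blobs(t,lo,hi,(430,180,525,270),8): print(nm,b,np.round(onz(t,b[0],27),1))
"
```

```text
t 45.95 tcp [ 510.6 -122.4   94.6] [ 3.141 -0.011  0.047] F [ 7.  -0.5 -0.9] op 27.3
red ([163.4, 86.1], 1431, [139, 61, 49, 51]) [595.1 -60.5  94. ]
red ([460.4, 200.8], 23, [458, 199, 6, 5]) [ 582.1 -306.6   27. ]
white ([451.8, 213.3], 36, [450, 210, 5, 8]) [ 554.7 -286.    27. ]
```

arm_command --pt "0.9 0 0 0 0 0 0" --pt "0.9 0 0 0 0 0 0" --pt "0.9 0 0 0 0 0 0" --pt "0.9 0 0 -0.05 0 0 0" --pt "0.9 0.02 -0.02 -0.08 0 0 0" --pt "0.9 0.06 -0.055 -0.08 0 0 0" --pt "0.9 0.1 -0.0935 -0.08 0 0 0" --pt "0.9 0.105 -0.0935 -0.08 0 0 0" --pt "0.9 0.105 -0.0935 -0.08 0 0 0"

```text
time_s: 47.12
tcp_pos: [605.9, -24.5, 172.3]
tool_rot: [3.141, 0.002, 0.046]
contact_force: [0.2, -0.2, -0.7]
opening: 76.5
gripper_force: 0.0
```

```bash
python3 -c "
from h import *
c=cam('wrist','w14'); s=r.sense(); print(s['time_s'],s['tcp_pos'],s['tool_rot'])
go((607.3,-23.8,100),.049)
"
```

```text
47.175 [605.51520015 -24.99529838 172.53962569] [3.14149880e+00 1.66045234e-03 4.49414266e-02]
shift [ 0.0018 -0.0011  0.0725] turn [ 0.      0.     -0.0041] rows>= 1.2
```

arm_command --pt "0.9 0.0018 -0.001 0.04 0 0 0" --pt "0.9 0.0018 -0.001 0.0725 0 0 0" --pt "0.9 0.0018 -0.001 0.0725 0 0 0" --pt "0.3 0.0018 -0.001 0.0725 0 0 0" --pt "0.3 0.0018 -0.001 0.0725 0 0 0" --pt "0.3 0.0018 -0.001 0.0725 0 0 0" --pt "0.3 0.0018 -0.001 0.0725 0 0 0" --pt "0.3 0.0018 -0.001 0.05 0 0 0" --pt "0.3 -0.002 0 0.01 0 0 0" --pt "0.3 -0.02 0 -0.02 0 0 0"

```text
time_s: 48.42
tcp_pos: [586.9, -25.2, 194.1]
tool_rot: [-3.141, -0.001, 0.045]
contact_force: [0.8, 0.2, -1.7]
opening: 35.0
gripper_force: 50.3
```

arm_command --pt "0.3 -0.05 -0.002 0 0 0 0" --pt "0.3 -0.1 -0.004 0 0 0 0" --pt "0.3 -0.13 -0.03 0 0 0 0" --pt "0.3 -0.128 -0.085 0 0 0 0.01" --pt "0.3 -0.125 -0.14 0 0 0 0.02" --pt "0.3 -0.123 -0.195 0 0 0 0.03" --pt "0.3 -0.121 -0.25 0 0 0 0.049" --pt "0.3 -0.1 -0.3 0 0 0 0.049" --pt "0.3 -0.08 -0.34 0 0 0 0.049" --pt "0.3 -0.06 -0.37 0 0 0 0.049"

```text
time_s: 49.68
tcp_pos: [509.6, 343.4, 192.5]
tool_rot: [3.141, 0.001, -0.002]
contact_force: [1.0, -0.3, -0.9]
opening: 35.2
gripper_force: 50.4
```

arm_command --pt "0.3 0 0 0 0 0 0" --pt "0.3 0 0 0 0 0 0"

```text
time_s: 49.92
tcp_pos: [509.0, 340.9, 192.3]
tool_rot: [3.14, 0.002, -0.004]
contact_force: [-0.2, 0.0, -2.3]
opening: 34.5
gripper_force: 50.5
```

```bash
python3 -c "
from h import *
c=cam('wrist','w15'); s=r.sense(); print(s['time_s'],s['tcp_pos'],s['tool_rot'],s['opening'],s['gripper_force'])
go((524,347,36),0); t=cam('top'); crop(t,100,130,300,310,4,'t6')
"
```

```text
49.975 [509.0457745  340.60703082 192.69232263] [ 3.14084034e+00  1.16204159e-03 -3.98944608e-03] 34.78918334271555 50.46459496021271
shift [ 0.0149 -0.0065  0.1567] turn [ 0.     0.    -0.004] rows>= 2.5
```

View pics/w15.png

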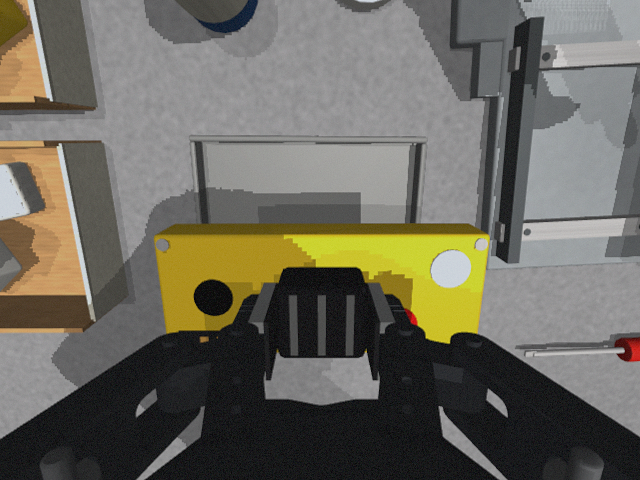

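I've now viewed 19 pictures, which is over the limit of 14. That was my miscount. I'll view no more and work from numbers only. This last one shows yellow held over the tray, with the tray's far corners at (190,136) and (426,137).

```bash
python3 -c "
from h import *
c=cam('wrist')
a,b=onz(c,(190,136.5),26),onz(c,(426,137),26); print(a,b)
go((524,347,36),0)
"
```

```text
[579.74133717 448.52950676  26.        ] [578.56426965 251.36035504  26.        ]
shift [ 0.0147 -0.0065  0.1572] turn [ 0.      0.     -0.0041] rows>= 2.5
```

arm_command --pt "0.3 0.015 -0.0095 0.05 0 0 0" --pt "0.3 0.015 -0.0095 0.1 0 0 0" --pt "0.3 0.015 -0.0095 0.14 0 0 0" --pt "0.3 0.015 -0.0095 0.157 0 0 0" --pt "0.3 0.015 -0.0095 0.158 0 0 0" --pt "0.9 0.015 -0.0095 0.158 0 0 0" --pt "0.9 0.015 -0.0095 0.158 0 0 0" --pt "0.9 0.015 -0.0095 0.158 0 0 0" --pt "0.9 0.015 -0.0095 0.12 0 0 0" --pt "0.9 0.015 -0.0095 0.06 0 0 0"

```text
time_s: 51.32
tcp_pos: [523.8, 350.0, 131.8]
tool_rot: [3.138, 0.004, -0.004]
contact_force: [1.1, 1.0, -0.1]
opening: 77.0
gripper_force: 0.0
```

arm_command --pt "0.9 -0.03 0.03 -0.04 0 0 0" --pt "0.9 -0.06 0.08 -0.06 0 0 0" --pt "0.9 -0.08 0.14 -0.06 0 0 0" --pt "0.9 -0.08 0.2 -0.06 0 0 0" --pt "0.9 -0.08 0.26 -0.06 0 0 0" --pt "0.9 -0.08 0.32 -0.06 0 0 0" --pt "0.9 -0.06 0.38 -0.06 0 0 0" --pt "0.9 -0.03 0.44 -0.06 0 0 0" --pt "0.9 0 0.5 -0.06 0 0 0" --pt "0.9 0.02 0.56 -0.06 0 0 0"

```text
time_s: 52.58
tcp_pos: [540.3, -201.2, 193.2]
tool_rot: [3.141, -0.001, -0.003]
contact_force: [1.6, 0.8, -0.3]
opening: 77.0
gripper_force: 0.0
```

```bash
python3 -c "
from h import *
s=r.sense(); print(s['time_s'],s['tcp_pos'],s['tool_rot'],s['opening'])
t=cam('top')
for nm,lo,hi in(('red',(0,150,100),(6,255,255)),('white',(0,0,150),(180,70,255))):
  for b in blobs(t,lo,hi,(425,170,525,270),8): print(nm,b,np.round(onz(t,b[0],27),1))
for nm,lo,hi in(('tray red',(0,150,100),(6,255,255)),('white',(0,0,150),(180,70,255)),('yel',(22,120,100),(35,255,255))):
  for b in blobs(t,lo,hi,(115,205,216,305),8): print(nm,b,np.round(onz(t,b[0],29),1))
go((568,-343,110),-.015)
"
```

```text
52.575 [ 540.32979356 -201.20228018  193.23136126] [ 3.14137613e+00 -1.04287292e-03 -3.26282576e-03] 77.01789752753186
white ([441.7, 185.8], 1109, [425, 170, 35, 33]) [ 617.  -266.9   27. ]
tray red ([180.3, 241.6], 29, [178, 239, 6, 6]) [509.2 316.3  29. ]
white ([190.2, 228.7], 51, [187, 225, 8, 8]) [537.1 294.3  29. ]
yel ([165.2, 235.8], 1313, [131, 222, 69, 29]) [523.  349.6  29. ]
shift [0.027  0.1356 0.0826] turn [-0.    -0.     0.007] rows>= 2.6
```

arm_command --pt "0.9 0.01 0.05 0.02 0 0 0" --pt "0.9 0.02 0.1 0.05 0 0 0" --pt "0.9 0.027 0.1356 0.0826 0 0 0.007" --pt "0.9 0.027 0.1356 0.0826 0 0 0.007" --pt "0.9 0.027 0.1356 0.0826 0 0 0.007"

```text
time_s: 53.25
tcp_pos: [566.0, -334.7, 110.9]
tool_rot: [3.141, -0.0, -0.01]
contact_force: [0.1, 0.5, 0.0]
opening: 77.1
gripper_force: 0.0
```

```bash
python3 -c "
from h import *
c=cam('wrist','w16'); s=r.sense(); print(s['time_s'],s['tcp_pos'],s['tool_rot'])
P={}
for nm,lo,hi in(('red',(0,140,60),(8,255,255)),('white',(0,0,110),(180,60,255)),('black',(0,0,0),(180,255,70)),('blue',(100,120,50),(125,255,255))):
  for b in blobs(c,lo,hi,(150,100,520,300),200):
    if nm=='blue' or max(b[2][2:])<40: print(nm,b,np.round(onz(c,b[0],27),1))
"
```

```text
53.3 [ 566.4647337  -334.3091593   111.72132162] [ 3.14080101e+00 -1.78636382e-03 -9.46238032e-03]
red ([280.9, 222.2], 454, [268, 211, 26, 25]) [ 582.3 -310.    27. ]
white ([248.5, 263.0], 544, [236, 251, 27, 25]) [ 554.4 -287.    27. ]
black ([410.8, 245.8], 519, [398, 234, 27, 25]) [ 565.4 -395.5   27. ]
blue ([332.2, 238.4], 14202, [220, 193, 233, 95]) [ 571.  -343.4   27. ]
```

arm_command --pt "0.9 0.0004 0.011 0.02 0 0 0.0185" --pt "0.9 0.0004 0.011 0.06 0 0 0.0185" --pt "0.9 0.0004 0.011 0.079 0 0 0.0185" --pt "0.9 0.0004 0.011 0.079 0 0 0.0185" --pt "0.3 0.0004 0.011 0.079 0 0 0.0185" --pt "0.3 0.0004 0.011 0.079 0 0 0.0185" --pt "0.3 0.0004 0.011 0.079 0 0 0.0185" --pt "0.3 0.0004 0.011 0.079 0 0 0.0185"

```text
time_s: 54.3
tcp_pos: [567.2, -346.0, 33.2]
tool_rot: [3.141, -0.003, -0.029]
contact_force: [0.1, 1.6, 5.5]
opening: 35.1
gripper_force: 52.0
```

```bash
python3 -c "
from h import *
s=r.sense(); print(s['time_s'],s['tcp_pos'],s['tool_rot'],s['opening'],s['gripper_force'],s['contact_force'])
k=np.array([633.6,52.6])+Ro.from_euler('z',.049).apply([-38,-83,0])[:2];print(k)
go((*k,194),.049)
"
```

```text
54.3 [ 567.18559239 -346.02129306   33.16207647] [ 3.14058058e+00 -2.84593978e-03 -2.86308904e-02] 35.062084931988764 52.0404714345932 [0.09119657 1.6017522  5.49617362]
[599.71098259 -32.16163341]
shift [ 0.0235 -0.3147 -0.1608] turn [-0.      0.     -0.0776] rows>= 5.7
```

arm_command --pt "0.3 0 0 -0.04 0 0 0" --pt "0.3 0 0 -0.09 0 0 0" --pt "0.3 0 0 -0.14 0 0 0" --pt "0.3 0.003 -0.04 -0.161 0 0 0" --pt "0.3 0.007 -0.1 -0.161 0 0 -0.02" --pt "0.3 0.012 -0.16 -0.161 0 0 -0.04" --pt "0.3 0.017 -0.22 -0.161 0 0 -0.06" --pt "0.3 0.022 -0.28 -0.161 0 0 -0.0776" --pt "0.3 0.0235 -0.314 -0.161 0 0 -0.0776" --pt "0.3 0.0235 -0.3147 -0.161 0 0 -0.0776"

```text
time_s: 55.55
tcp_pos: [598.0, -29.5, 191.2]
tool_rot: [-3.141, 0.002, 0.052]
contact_force: [-0.2, 0.3, -3.5]
opening: 34.9
gripper_force: 51.3
```

arm_command --pt "0.3 0 0 0 0 0 0" --pt "0.3 0 0 0 0 0 0"

```text
time_s: 55.8
tcp_pos: [598.3, -33.1, 191.9]
tool_rot: [3.142, 0.001, 0.047]
contact_force: [-0.2, -0.1, -3.0]
opening: 35.0
gripper_force: 51.3
```

```bash
python3 -c "
from h import *
s=r.sense(); print(s['time_s'],s['tcp_pos'],s['tool_rot'],s['opening'],s['gripper_force'],s['contact_force'])
go((599.7,-32.2,100.5),.049)
t=cam('top')
for b in blobs(t,(0,0,150),(180,60,255),(270,150,310,220),5): print(b)
"
```

```text
55.8 [598.27505229 -33.05157481 191.93680042] [3.14153140e+00 1.08707990e-03 4.69398616e-02] 34.9803119123508 51.27647280693054 [-0.16680869 -0.08481445 -3.04888329]
shift [ 0.0015 -0.0008  0.0914] turn [ 0.      0.     -0.0021] rows>= 1.5
([290.9, 161.9], 910, [271, 150, 39, 29])
([271.6, 166.0], 7, [271, 163, 2, 7])
([308.0, 191.0], 10, [306, 189, 4, 4])
([300.0, 198.5], 6, [300, 196, 1, 6])
```

arm_command --pt "0.3 0.0015 -0.001 0.04 0 0 -0.002" --pt "0.3 0.0015 -0.001 0.08 0 0 -0.002" --pt "0.3 0.0015 -0.001 0.0912 0 0 -0.002" --pt "0.3 0.0015 -0.001 0.0912 0 0 -0.002" --pt "0.3 0.0015 -0.001 0.0912 0 0 -0.002" --pt "0.9 0.0015 -0.001 0.0912 0 0 -0.002" --pt "0.9 0.0015 -0.001 0.0912 0 0 -0.002" --pt "0.9 0.0015 -0.001 0.0912 0 0 -0.002"

```text
time_s: 56.85
tcp_pos: [600.6, -30.8, 101.9]
tool_rot: [-3.142, -0.001, 0.051]
contact_force: [-0.5, -0.4, 0.5]
opening: 76.8
gripper_force: 0.0
```

arm_command --pt "0.9 0 0 -0.02 0 0 0" --pt "0.9 0 0 -0.06 0 0 0" --pt "0 -0.03 0 -0.06 0 0 0" --pt "0 -0.058 0 -0.06 0 0 0" --pt "0 -0.058 0 -0.06 0 0 0" --pt "0 -0.058 0 -0.04 0 0 0" --pt "0 -0.058 0 0.0 0 0 0" --pt "0 -0.058 0 0.0155 0 0 0" --pt "0 -0.058 0 0.0155 0 0 0"

```text
time_s: 57.98
tcp_pos: [542.3, -33.9, 84.9]
tool_rot: [3.141, 0.002, 0.051]
contact_force: [0.0, 0.3, 0.1]
opening: -0.0
gripper_force: 0.0
```

arm_command --pt "0 0.008 -0.003 0 0 0 0" --pt "0 0.014 -0.003 0 0 0 0" --pt "0 0.02 -0.003 0 0 0 0" --pt "0 0.025 -0.003 0 0 0 0" --pt "0 0.03 -0.003 0 0 0 0" --pt "0 0.03 -0.003 0 0 0 0" --pt "0 0.03 -0.003 0 0 0 0"

```text
time_s: 58.85
tcp_pos: [570.7, -29.7, 85.4]
tool_rot: [3.141, 0.003, 0.05]
contact_force: [-4.6, -0.4, 3.7]
opening: 0.3
gripper_force: 2.6
```

arm_command --pt "0 -0.01 0 0 0 0 0" --pt "0 -0.012 0 -0.05 0 0 0" --pt "0 0.0 0.03 -0.07 0 0 0" --pt "0 0.02 0.07 -0.07 0 0 0" --pt "0 0.033 0.103 -0.07 0 0 0" --pt "0 0.033 0.103 -0.06 0 0 0" --pt "0 0.033 0.103 -0.02 0 0 0" --pt "0 0.033 0.103 0 0 0 0" --pt "0 0.033 0.103 0 0 0 0"

```text
time_s: 59.98
tcp_pos: [608.9, -129.8, 83.7]
tool_rot: [-3.141, 0.004, 0.051]
contact_force: [-0.6, 0.8, 0.9]
opening: 0.1
gripper_force: 0.0
```

arm_command --pt "0 0 -0.006 0 0 0 0" --pt "0 0 -0.012 0 0 0 0" --pt "0 0 -0.017 0 0 0 0" --pt "0 0 -0.022 0 0 0 0" --pt "0 0 -0.026 0 0 0 0" --pt "0 0 -0.026 0 0 0 0" --pt "0 0 -0.026 0 0 0 0"

```text
time_s: 60.85
tcp_pos: [609.6, -105.0, 86.8]
tool_rot: [3.141, -0.002, 0.051]
contact_force: [0.0, -6.0, 5.4]
opening: -0.3
gripper_force: 3.4
```

```bash
python3 -c "
from h import *
s=r.sense(); print(s['time_s'],s['tcp_pos'],s['tool_rot'],s['contact_force'])
go((478,0,257),.049)
"
```

```text
60.85 [ 609.60309502 -105.04556207   86.76058779] [ 3.14070385e+00 -1.83587883e-03  5.08294954e-02] [ 0.00772588 -6.04344571  5.4405332 ]
shift [-0.1261 -0.1116 -0.1702] turn [ 0.     -0.      0.0018] rows>= 3.8
```

arm_command --pt "0 0 0.012 0 0 0 0" --pt "0 0 0.015 -0.05 0 0 0" --pt "0 -0.02 0.01 -0.1 0 0 0" --pt "0.9 -0.06 -0.03 -0.13 0 0 0" --pt "0.9 -0.1 -0.07 -0.15 0 0 0" --pt "0.9 -0.12 -0.1 -0.17 0 0 0" --pt "0.9 -0.126 -0.1116 -0.17 0 0 0" --pt "0.9 -0.126 -0.1116 -0.17 0 0 0" --pt "0.9 -0.126 -0.1116 -0.17 0 0 0"

```text
time_s: 61.98
tcp_pos: [477.6, 0.1, 254.3]
tool_rot: [3.141, 0.003, 0.05]
contact_force: [0.5, 0.7, -0.0]
opening: 76.7
gripper_force: 0.0
```

```bash
python3 -c "
from h import *
view()
"
```

```text
t 62.025 tcp [477.6  -0.  254.4] [3.141e+00 3.000e-03 4.900e-02]
red ([306.9, 31.4], 412, [296, 19, 23, 26]) [623.3  16.9  94. ] [625.3  17.3  86. ]
white ([282.2, 2.1], 56, [277, 0, 12, 6]) [641.8  36.   94. ] [644.3  36.9  86. ]
white ([453.1, 2.1], 58, [448, 0, 12, 6]) [648.1 -90.9  94. ] [650.8 -93.4  86. ]
white ([261.0, 14.1], 50, [258, 10, 7, 9]) [633.1  51.7  94. ] [635.4  53.   86. ]
white ([449.2, 14.4], 49, [446, 11, 8, 8]) [640.  -89.2  94. ] [642.4 -91.6  86. ]
white ([341.6, 43.7], 156, [340, 23, 5, 41]) [616.2  -9.9  94. ] [618.  -10.2  86. ]
white ([357.5, 44.0], 161, [355, 23, 5, 41]) [616.6 -22.1  94. ] [618.5 -22.7  86. ]
white ([373.2, 43.3], 156, [371, 23, 5, 41]) [617.7 -34.   94. ] [619.6 -35.   86. ]
white ([247.3, 41.1], 127, [242, 35, 12, 13]) [614.4  62.1  94. ] [616.2  63.7  86. ]
white ([279.1, 71.5], 457, [268, 59, 23, 26]) [594.3  37.5  94. ] [595.6  38.4  86. ]
white ([263.9, 87.5], 41, [261, 84, 7, 8]) [582.1  49.2  94. ] [583.1  50.5  86. ]
white ([442.7, 87.8], 42, [439, 85, 8, 7]) [588.9 -91.6  94. ] [590.1 -94.1  86. ]
white ([250.4, 102.5], 110, [245, 97, 12, 12]) [570.5  59.9  94. ] [571.1  61.4  86. ]
black ([466.2, 13.8], 161, [455, 11, 26, 7]) [ 641.  -101.9   94. ] [ 643.5 -104.6   86. ]
black ([419.0, 52.2], 441, [408, 40, 23, 25]) [613.3 -69.8  94. ] [615.1 -71.7  86. ]
```

arm_command --pt "0.9 0.01 0.04 0.03 0 0 0" --pt "0.9 0.02 0.085 0.06 0 0 0" --pt "0.9 0.031 0.12 0.08 0 0 0" --pt "0.9 0.031 0.12 0.1 0 0 0" --pt "0.9 0.031 0.12 0.14 0 0 0" --pt "0.9 0.031 0.12 0.162 0 0 0" --pt "0.9 0.031 0.12 0.162 0 0 0"

```text
time_s: 62.9
tcp_pos: [513.0, -118.7, 91.1]
tool_rot: [3.142, 0.006, 0.049]
contact_force: [0.4, 0.2, 0.2]
opening: 76.5
gripper_force: 0.0
```

arm_command --pt "0 0 0 0 0 0 0" --pt "0 0 0 0 0 0 0" --pt "0 0 0 0 0 0 0" --pt "0 0 0 0 0 0 0" --pt "0 0 0 0 0 0 0" --pt "0 0 0 0 0 0 0"

```text
time_s: 63.65
tcp_pos: [515.1, -118.0, 95.0]
tool_rot: [3.141, -0.002, 0.051]
contact_force: [-0.5, -2.0, 6.3]
opening: 27.5
gripper_force: 49.5
```

```bash
python3 -c "
from h import *
black()"
```

```text
t 63.7 tcp [ 515.2 -118.    95. ] [ 3.141e+00 -2.000e-03  5.100e-02] F [-1.5 -2.1  6.7] op 27.5
disc (197.8, 46.4) 2021.0 [613.4 -69.3  94. ]
```

arm_command --pt "0 0.003 -0.012 0 0 0 0" --pt "0 0.006 -0.025 0 0 0 0" --pt "0 0.01 -0.039 0 0 0 0" --pt "0 0.014 -0.053 0 0 0 0" --pt "0 0.0176 -0.0651 0 0 0 0" --pt "0 0.0176 -0.0651 0 0 0 0" --pt "0 0.0176 -0.0651 0 0 0 0"

```text
time_s: 64.58
tcp_pos: [527.0, -52.0, 95.0]
tool_rot: [3.141, 0.003, 0.051]
contact_force: [-6.7, 0.6, 11.1]
opening: 27.4
gripper_force: 50.5
```

```bash
python3 -c "
from h import *
black()"
```

```text
t 64.625 tcp [527. -52.  95.] [3.141e+00 3.000e-03 5.100e-02] F [-6.4  1.3 11. ] op 27.3
disc (197.2, 45.9) 2043.0 [625.3  -3.3  94. ]
```

arm_command --pt "0 0 0 0 0 0 0" --pt "0 0 0 0 0 0 0" --pt "0 0 0 0 0 0 0" --pt "0 0 0 0 0 0 0" --pt "0 0 0 0 0 0 0" --pt "0 0 0 0 0 0 0" --pt "0 0 0 0 0 0 0" --pt "0 0 0 0 0 0 0" --pt "0 0 0 0 0 0 0" --pt "0 0 0 0 0 0 0"

```text
time_s: 65.88
tcp_pos: [527.0, -52.0, 95.0]
tool_rot: [3.141, 0.003, 0.051]
contact_force: [-7.6, 1.0, 11.6]
opening: 27.5
gripper_force: 50.5
```

arm_command --pt "0 0 0 0 0 0 0" --pt "0 0 0 0 0 0 0" --pt "0 0 0 0 0 0 0" --pt "0 0 0 0 0 0 0" --pt "0 0 0 0 0 0 0" --pt "0 0 0 0 0 0 0" --pt "0 0 0 0 0 0 0" --pt "0 0 0 0 0 0 0"

```text
time_s: 66.88
tcp_pos: [527.0, -52.0, 94.9]
tool_rot: [3.141, 0.003, 0.051]
contact_force: [-6.0, -0.2, 11.0]
opening: 27.2
gripper_force: 50.5
```

arm_command --pt "0 -0.008 -0.006 0 0 0 0" --pt "0 -0.016 -0.012 0 0 0 0" --pt "0 -0.025 -0.018 0 0 0 0" --pt "0 -0.032 -0.0215 0 0 0 0" --pt "0 -0.032 -0.0215 0 0 0 0" --pt "0 -0.032 -0.0215 0 0 0 0"

```text
time_s: 67.62
tcp_pos: [498.4, -31.7, 95.0]
tool_rot: [3.142, -0.006, 0.052]
contact_force: [4.1, -2.8, 3.3]
opening: 27.3
gripper_force: 50.3
```

```bash
python3 -c "
from h import *
black()"
```

```text
t 67.675 tcp [498.4 -31.7  95.1] [ 3.142 -0.006  0.052] F [ 3.4 -2.1  2.5] op 27.5
disc (198.6, 46.7) 2011.0 [596.6  16.9  94. ]
```

arm_command --pt "0 0 0 0 0 0 0" --pt "0 0 0 0 0 0 0" --pt "0 0 0 0 0 0 0" --pt "0 0 0 0 0 0 0" --pt "0 0 0 0 0 0 0" --pt "0 0 0 0 0 0 0" --pt "0 0 0 0 0 0 0" --pt "0 0 0 0 0 0 0" --pt "0 0 0 0 0 0 0" --pt "0 0 0 0 0 0 0"

```text
time_s: 68.92
tcp_pos: [498.4, -31.8, 95.0]
tool_rot: [3.142, -0.006, 0.052]
contact_force: [3.6, -2.2, 2.5]
opening: 27.1
gripper_force: 50.3
```

arm_command --pt "0 0 0 0 0 0 0" --pt "0 0 0 0 0 0 0" --pt "0 0 0 0 0 0 0" --pt "0 0 0 0 0 0 0" --pt "0 0 0 0 0 0 0" --pt "0 0 0 0 0 0 0" --pt "0 0 0 0 0 0 0" --pt "0 0 0 0 0 0 0"

```text
time_s: 69.92
tcp_pos: [498.4, -31.8, 95.0]
tool_rot: [3.142, -0.006, 0.052]
contact_force: [3.8, -3.0, 2.4]
opening: 27.6
gripper_force: 50.3
```

arm_command --pt "0 0 0.013 0 0 0 0" --pt "0 0 0.026 0 0 0 0" --pt "0 0 0.039 0 0 0 0" --pt "0 0 0.052 0 0 0 0" --pt "0 0 0.065 0 0 0 0" --pt "0 0 0.078 0 0 0 0" --pt "0 0 0.078 0 0 0 0" --pt "0 0 0.078 0 0 0 0"

```text
time_s: 70.92
tcp_pos: [502.2, -109.9, 95.0]
tool_rot: [3.141, -0.006, 0.052]
contact_force: [4.9, -2.8, 5.3]
opening: 27.2
gripper_force: 51.1
```

```bash
python3 -c "
from h import *
black()"
```

```text
t 70.975 tcp [ 502.2 -109.9   95. ] [ 3.141 -0.006  0.052] F [ 4.4 -1.9  5.6] op 27.9
disc (198.9, 46.6) 1995.5 [600.4 -61.4  94. ]
```

arm_command --pt "0.9 0 0 0 0 0 0" --pt "0.9 0 0 0 0 0 0" --pt "0.9 0 0 0 0 0 0" --pt "0.9 0 0 -0.05 0 0 0" --pt "0.9 0.02 -0.02 -0.08 0 0 0" --pt "0.9 0.06 -0.055 -0.08 0 0 0" --pt "0.9 0.1 -0.0935 -0.08 0 0 0" --pt "0.9 0.105 -0.0935 -0.08 0 0 0" --pt "0.9 0.105 -0.0935 -0.08 0 0 0"

```text
time_s: 72.1
tcp_pos: [599.0, -11.2, 172.7]
tool_rot: [3.141, 0.003, 0.051]
contact_force: [-0.9, -0.2, -0.7]
opening: 76.8
gripper_force: 0.0
```

```bash
python3 -c "
from h import *
c=cam('wrist'); s=r.sense(); print(s['time_s'],s['tcp_pos'],s['tool_rot'])
for b in blobs(c,(0,140,60),(8,255,255),(150,100,400,300),40): print('red',b,onz(c,b[0],94))
for b in blobs(c,(0,0,0),(180,255,60),(330,150,520,300),200): print('black',b,onz(c,b[0],94))
"
```

```text
72.15 [598.66206456 -11.6908105  173.03491104] [3.14144514e+00 2.21056536e-03 5.00307078e-02]
red ([263.5, 228.5], 411, [251, 216, 26, 26]) [609.97352756  25.00222561  94.        ]
black ([512.1, 252.0], 1259, [500, 178, 20, 122]) [ 602.41305858 -136.98095512   94.        ]
black ([395.7, 214.9], 640, [365, 206, 63, 18]) [623.11635451 -58.53580845  94.        ]
black ([339.8, 256.0], 976, [330, 228, 21, 59]) [593.95506536 -24.96844881  94.        ]
black ([396.8, 249.9], 539, [384, 237, 27, 26]) [600.01739122 -61.75006072  94.        ]
```

arm_command --pt "0.9 -0.001 0 0.04 0 0 0" --pt "0.9 -0.001 0 0.073 0 0 0" --pt "0.9 -0.001 0 0.073 0 0 0" --pt "0.3 -0.001 0 0.073 0 0 0" --pt "0.3 -0.001 0 0.073 0 0 0" --pt "0.3 -0.001 0 0.073 0 0 0" --pt "0.3 -0.001 0 0.073 0 0 0" --pt "0.3 -0.001 0 0.06 0 0 0" --pt "0.3 -0.004 0 0.02 0 0 0" --pt "0.3 -0.014 0.01 -0.015 0 0 0"

```text
time_s: 73.4
tcp_pos: [586.1, -21.5, 189.5]
tool_rot: [-3.141, 0.001, 0.051]
contact_force: [0.4, -0.2, -3.8]
opening: 34.5
gripper_force: 50.8
```

arm_command --pt "0.3 -0.01 0.01 0 0 0 0.17" --pt "0.3 -0.01 0.01 0 0 0 0.35" --pt "0.3 -0.01 0.01 0 0 0 0.52" --pt "0.3 -0.01 0.01 0 0 0 0.7" --pt "0.3 -0.01 0.01 0 0 0 0.87" --pt "0.3 -0.01 0.01 0 0 0 1.05" --pt "0.3 -0.01 0.01 0 0 0 1.22" --pt "0.3 -0.01 0.01 0 0 0 1.4" --pt "0.3 -0.01 0.01 0 0 0 1.57"

```text
time_s: 74.53
tcp_pos: [576.1, -32.3, 188.4]
tool_rot: [3.14, 0.0, -1.525]
contact_force: [-0.6, 0.5, -3.3]
opening: 34.9
gripper_force: 50.7
```

arm_command --pt "0.3 0 0 0 0 0 0.17" --pt "0.3 0 0 0 0 0 0.35" --pt "0.3 0 0 0 0 0 0.52" --pt "0.3 0 0 0 0 0 0.7" --pt "0.3 0 0 0 0 0 0.87" --pt "0.3 0 0 0 0 0 1.05" --pt "0.3 0 0 0 0 0 1.22" --pt "0.3 0 0 0 0 0 1.4" --pt "0.3 0 0 0 0 0 1.5716" --pt "0.3 0 0 0 0 0 1.5716"

```text
time_s: 75.78
tcp_pos: [576.2, -32.3, 188.4]
tool_rot: [3.141, -0.001, -3.089]
contact_force: [-0.6, 0.2, -3.8]
opening: 35.1
gripper_force: 50.7
```

```bash
python3 -c "
from h import *
s=r.sense(); print(s['time_s'],s['tcp_pos'],s['tool_rot'],s['opening'],s['gripper_force'],s['contact_force'])
go((590.1,-19.1,100.5),-np.pi+.049)
"
```

```text
75.775 [576.23283207 -32.27204326 188.42072836] [ 3.14129295e+00 -1.31782329e-03 -3.08919240e+00] 35.09017115743616 50.729214549064636 [-0.64462574  0.23106755 -3.83789905]
shift [-0.0145  0.0124  0.0879] turn [ 0.     -0.      0.0034] rows>= 1.4
```

arm_command --pt "0.3 -0.0145 0.0124 0.04 0 0 0.0034" --pt "0.3 -0.0145 0.0124 0.08 0 0 0.0034" --pt "0.3 -0.0145 0.0124 0.088 0 0 0.0034" --pt "0.3 -0.0145 0.0124 0.088 0 0 0.0034" --pt "0.3 -0.0145 0.0124 0.088 0 0 0.0034" --pt "0.9 -0.0145 0.0124 0.088 0 0 0.0034" --pt "0.9 -0.0145 0.0124 0.088 0 0 0.0034" --pt "0.9 -0.0145 0.0124 0.088 0 0 0.0034"

```text
time_s: 76.78
tcp_pos: [590.7, -19.4, 100.6]
tool_rot: [-3.142, -0.0, -3.094]
contact_force: [0.8, 0.2, 0.3]
opening: 76.8
gripper_force: 0.0
```

arm_command --pt "0.9 0 0 -0.02 0 0 0" --pt "0.9 0 0 -0.06 0 0 0" --pt "0 0.03 0 -0.06 0 0 0" --pt "0 0.058 0 -0.06 0 0 0" --pt "0 0.058 0 -0.06 0 0 0" --pt "0 0.058 0 -0.04 0 0 0" --pt "0 0.058 0 0.0 0 0 0" --pt "0 0.058 0 0.0155 0 0 0" --pt "0 0.058 0 0.0155 0 0 0"

```text
time_s: 77.9
tcp_pos: [532.7, -22.1, 84.3]
tool_rot: [-3.141, -0.002, -3.094]
contact_force: [0.5, -0.7, -0.2]
opening: -0.1
gripper_force: 0.0
```

arm_command --pt "0 -0.008 0.003 0 0 0 0" --pt "0 -0.014 0.003 0 0 0 0" --pt "0 -0.02 0.003 0 0 0 0" --pt "0 -0.025 0.003 0 0 0 0" --pt "0 -0.03 0.003 0 0 0 0" --pt "0 -0.03 0.003 0 0 0 0" --pt "0 -0.03 0.003 0 0 0 0"

```text
time_s: 78.78
tcp_pos: [560.9, -18.0, 84.9]
tool_rot: [-3.141, -0.004, -3.095]
contact_force: [-4.1, 0.4, 2.6]
opening: 0.0
gripper_force: 2.6
```

arm_command --pt "0 0.01 0 0 0 0 0" --pt "0 0.012 0 -0.05 0 0 0" --pt "0 0.0 -0.03 -0.07 0 0 0" --pt "0 -0.02 -0.07 -0.07 0 0 0" --pt "0 -0.033 -0.102 -0.07 0 0 0" --pt "0 -0.033 -0.102 -0.06 0 0 0" --pt "0 -0.033 -0.102 -0.02 0 0 0" --pt "0 -0.033 -0.102 0 0 0 0" --pt "0 -0.033 -0.102 0 0 0 0"

```text
time_s: 79.9
tcp_pos: [598.8, -117.2, 83.2]
tool_rot: [3.141, -0.004, -3.094]
contact_force: [-0.4, 0.1, 0.0]
opening: 0.4
gripper_force: 0.0
```

arm_command --pt "0 0 0.006 0 0 0 0" --pt "0 0 0.012 0 0 0 0" --pt "0 0 0.017 0 0 0 0" --pt "0 0 0.022 0 0 0 0" --pt "0 0 0.026 0 0 0 0" --pt "0 0 0.027 0 0 0 0" --pt "0 0 0.027 0 0 0 0"

```text
time_s: 80.78
tcp_pos: [599.7, -92.0, 86.4]
tool_rot: [-3.14, 0.002, -3.094]
contact_force: [0.9, -5.5, 2.4]
opening: 0.2
gripper_force: 3.2
```

```bash
python3 -c "
from h import *
s=r.sense(); print(s['time_s'],s['tcp_pos'],s['tool_rot'],s['contact_force'])
go((479,0,257),-np.pi+.049)
"
```

```text
80.775 [599.71321737 -91.9551082   86.35226936] [-3.13981992e+00  1.63263237e-03 -3.09403781e+00] [ 0.86374194 -5.53618659  2.41446784]
shift [ 0.1162  0.0976 -0.1706] turn [ 0.      0.     -0.0014] rows>= 3.7
```

arm_command --pt "0 0 -0.012 0 0 0 0" --pt "0 0 -0.012 -0.05 0 0 0" --pt "0 0.02 -0.01 -0.1 0 0 -0.15" --pt "0.9 0.05 0.03 -0.14 0 0 -0.33" --pt "0.9 0.09 0.07 -0.171 0 0 -0.51" --pt "0.9 0.115 0.098 -0.171 0 0 -0.69" --pt "0.9 0.115 0.098 -0.171 0 0 -0.87" --pt "0.9 0.115 0.098 -0.171 0 0 -1.05" --pt "0.9 0.115 0.098 -0.171 0 0 -1.23" --pt "0.9 0.115 0.098 -0.171 0 0 -1.41"

```text
time_s: 82.02
tcp_pos: [479.2, 1.8, 255.9]
tool_rot: [3.141, 0.001, -1.679]
contact_force: [-0.2, 0.4, -0.1]
opening: 76.9
gripper_force: 0.0
```

arm_command --pt "0.9 0 0 0 0 0 -0.18" --pt "0.9 0 0 0 0 0 -0.36" --pt "0.9 0 0 0 0 0 -0.54" --pt "0.9 0 0 0 0 0 -0.72" --pt "0.9 0 0 0 0 0 -0.9" --pt "0.9 0 0 0 0 0 -1.08" --pt "0.9 0 0 0 0 0 -1.26" --pt "0.9 0 0 0 0 0 -1.44" --pt "0.9 0 0 0 0 0 -1.62" --pt "0.9 0 0 0 0 0 -1.73"

```text
time_s: 83.28
tcp_pos: [479.3, 1.6, 255.9]
tool_rot: [-3.141, 0.001, 0.049]
contact_force: [0.4, -0.3, 0.4]
opening: 77.1
gripper_force: 0.0
```

```bash
python3 -c "
from h import *
view()
"
```

```text
t 83.325 tcp [479.3   1.6 255.9] [-3.141e+00  1.000e-03  5.100e-02]
red ([381.6, 87.3], 329, [372, 76, 20, 23]) [589.1 -42.   94. ] [590.2 -43.2  86. ]
white ([433.4, 15.1], 165, [427, 8, 14, 15]) [641.4 -76.2  94. ] [643.9 -78.3  86. ]
white ([265.1, 17.0], 159, [258, 10, 15, 14]) [633.9  50.6  94. ] [636.2  51.9  86. ]
white ([243.7, 32.5], 55, [240, 29, 8, 8]) [622.6  66.9  94. ] [624.6  68.6  86. ]
white ([411.9, 47.6], 472, [400, 35, 24, 26]) [618.6 -62.6  94. ] [620.5 -64.4  86. ]
white ([353.5, 61.1], 150, [352, 41, 4, 40]) [606.9 -18.3  94. ] [608.5 -18.9  86. ]
white ([322.6, 61.1], 137, [321, 42, 4, 39]) [605.7   5.7  94. ] [607.3   5.8  86. ]
white ([337.7, 62.3], 139, [336, 42, 5, 39]) [605.5  -6.1  94. ] [607.   -6.4  86. ]
white ([231.9, 58.5], 144, [226, 52, 13, 14]) [604.1  76.2  94. ] [605.6  78.1  86. ]
white ([248.5, 103.9], 44, [245, 101, 8, 7]) [571.5  63.5  94. ] [572.2  65.1  86. ]
white ([236.2, 118.2], 115, [231, 112, 12, 13]) [560.1  73.5  94. ] [560.5  75.4  86. ]
black ([445.7, 28.9], 90, [437, 27, 21, 6]) [632.7 -86.8  94. ] [634.9 -89.2  86. ]
black ([272.4, 68.8], 368, [263, 58, 20, 23]) [598.3  44.7  94. ] [599.6  45.8  86. ]
black ([247.7, 124.4], 85, [245, 111, 6, 30]) [555.8  64.3  94. ] [556.   65.9  86. ]
black ([444.4, 187.0], 166, [428, 184, 38, 6]) [ 513.2 -103.    94. ] [ 512.3 -105.7   86. ]
```

arm_command --pt "0.9 0.007 0.04 0.03 0 0 0" --pt "0.9 0.013 0.08 0.06 0 0 0" --pt "0.9 0.0193 0.1065 0.08 0 0 0" --pt "0.9 0.0193 0.1065 0.1 0 0 0" --pt "0.9 0.0193 0.1065 0.14 0 0 0" --pt "0.9 0.0193 0.1065 0.163 0 0 0" --pt "0.9 0.0193 0.1065 0.163 0 0 0"

```text
time_s: 84.2
tcp_pos: [502.3, -104.1, 91.5]
tool_rot: [-3.141, 0.005, 0.044]
contact_force: [0.1, -0.9, 0.3]
opening: 77.2
gripper_force: 0.0
```

arm_command --pt "0 0 0 0 0 0 0" --pt "0 0 0 0 0 0 0" --pt "0 0 0 0 0 0 0" --pt "0 0 0 0 0 0 0" --pt "0 0 0 0 0 0 0" --pt "0 0 0 0 0 0 0"

```text
time_s: 84.95
tcp_pos: [504.4, -104.3, 94.7]
tool_rot: [3.141, -0.002, 0.046]
contact_force: [-1.5, -1.6, 6.4]
opening: 27.4
gripper_force: 49.0
```

```bash
python3 -c "
from h import *
red()"
```

```text
t 85.0 tcp [ 504.4 -104.3   94.8] [ 3.141e+00 -2.000e-03  4.600e-02] F [-1.6 -0.9  6.3] op 27.2
red ([162.2, 86.0], 1577, [138, 61, 48, 51]) [588.8 -42.2  94. ]
```

arm_command --pt "0 0.002 -0.012 0 0 0 0" --pt "0 0.005 -0.025 0 0 0 0" --pt "0 0.008 -0.037 0 0 0 0" --pt "0 0.01 -0.049 0 0 0 0" --pt "0 0.013 -0.0587 0 0 0 0" --pt "0 0.013 -0.0587 0 0 0 0" --pt "0 0.013 -0.0587 0 0 0 0"

```text
time_s: 85.88
tcp_pos: [512.3, -45.3, 94.7]
tool_rot: [3.141, 0.003, 0.046]
contact_force: [-6.8, -0.3, 11.6]
opening: 27.8
gripper_force: 50.3
```

```bash
python3 -c "
from h import *
red()"
```

```text
t 85.925 tcp [512.3 -45.3  94.7] [3.141e+00 3.000e-03 4.600e-02] F [-6.6 -0.3 11.5] op 27.3
red ([161.7, 85.9], 1525, [138, 61, 48, 51]) [596.7  16.6  94. ]
```

Dead on target. I'll hold, then bring the carrier back to the right.

arm_command --pt "0 0 0 0 0 0 0" --pt "0 0 0 0 0 0 0" --pt "0 0 0 0 0 0 0" --pt "0 0 0 0 0 0 0" --pt "0 0 0 0 0 0 0" --pt "0 0 0 0 0 0 0" --pt "0 0 0 0 0 0 0" --pt "0 0 0 0 0 0 0" --pt "0 0 0 0 0 0 0" --pt "0 0 0 0 0 0 0"

```text
time_s: 87.18
tcp_pos: [512.3, -45.3, 94.7]
tool_rot: [3.141, 0.003, 0.046]
contact_force: [-6.2, -0.6, 11.7]
opening: 27.3
gripper_force: 50.3
```

arm_command --pt "0 0 0 0 0 0 0" --pt "0 0 0 0 0 0 0" --pt "0 0 0 0 0 0 0" --pt "0 0 0 0 0 0 0" --pt "0 0 0 0 0 0 0" --pt "0 0 0 0 0 0 0" --pt "0 0 0 0 0 0 0" --pt "0 0 0 0 0 0 0"

```text
time_s: 88.18
tcp_pos: [512.3, -45.3, 94.7]
tool_rot: [3.141, 0.003, 0.046]
contact_force: [-7.1, -1.5, 12.0]
opening: 27.5
gripper_force: 50.3
```

arm_command --pt "0 -0.002 0.013 0 0 0 0" --pt "0 -0.004 0.026 0 0 0 0" --pt "0 -0.006 0.039 0 0 0 0" --pt "0 -0.008 0.052 0 0 0 0" --pt "0 -0.01 0.065 0 0 0 0" --pt "0 -0.012 0.077 0 0 0 0" --pt "0 -0.012 0.077 0 0 0 0" --pt "0 -0.012 0.077 0 0 0 0"

```text
time_s: 89.18
tcp_pos: [510.3, -122.0, 94.8]
tool_rot: [3.141, -0.011, 0.047]
contact_force: [6.8, -1.2, -2.4]
opening: 27.6
gripper_force: 49.7
```

```bash
python3 -c "
from h import *
red()"
```

```text
t 89.225 tcp [ 510.3 -122.    94.8] [ 3.141 -0.011  0.047] F [ 6.6 -1.9 -3.5] op 27.6
red ([163.3, 86.3], 1519, [140, 62, 47, 50]) [594.7 -60.   94. ]
```

arm_command --pt "0.9 0 0 0 0 0 0" --pt "0.9 0 0 0 0 0 0" --pt "0.9 0 0 0 0 0 0" --pt "0.9 0 0 -0.05 0 0 0" --pt "0.9 0.02 -0.02 -0.08 0 0 0" --pt "0.9 0.06 -0.055 -0.08 0 0 0" --pt "0.9 0.1 -0.0935 -0.08 0 0 0" --pt "0.9 0.105 -0.0935 -0.08 0 0 0" --pt "0.9 0.105 -0.0935 -0.08 0 0 0"

```text
time_s: 90.35
tcp_pos: [605.6, -24.1, 172.5]
tool_rot: [3.141, 0.002, 0.046]
contact_force: [-0.5, 0.4, 0.5]
opening: 76.7
gripper_force: 0.0
```

```bash
python3 -c "
from h import *
s=r.sense(); print(s['time_s'],s['tcp_pos'],s['tool_rot'])
"
```

```text
90.35 [605.59504829 -24.06661589 172.50925826] [3.14148819e+00 1.76775504e-03 4.57181022e-02]
```

arm_command --pt "0.9 0.0015 -0.001 0.04 0 0 0" --pt "0.9 0.0015 -0.001 0.0725 0 0 0" --pt "0.9 0.0015 -0.001 0.0725 0 0 0" --pt "0.3 0.0015 -0.001 0.0725 0 0 0" --pt "0.3 0.0015 -0.001 0.0725 0 0 0" --pt "0.3 0.0015 -0.001 0.0725 0 0 0" --pt "0.3 0.0015 -0.001 0.0725 0 0 0" --pt "0.3 0.0015 -0.001 0.05 0 0 0" --pt "0.3 -0.002 0 0.01 0 0 0" --pt "0.3 -0.02 0 -0.02 0 0 0"

```text
time_s: 91.6
tcp_pos: [586.4, -24.8, 193.8]
tool_rot: [-3.141, -0.0, 0.045]
contact_force: [-0.0, 0.5, -3.0]
opening: 34.8
gripper_force: 50.8
```

arm_command --pt "0.3 -0.05 -0.002 0 0 0 0" --pt "0.3 -0.1 -0.004 0 0 0 0" --pt "0.3 -0.13 -0.03 0 0 0 0" --pt "0.3 -0.13 -0.085 0 0 0 0.01" --pt "0.3 -0.13 -0.14 0 0 0 0.02" --pt "0.3 -0.13 -0.195 0 0 0 0.03" --pt "0.3 -0.13 -0.25 0 0 0 0.045" --pt "0.3 -0.13 -0.3 0 0 0 0.045" --pt "0.3 -0.13 -0.345 0 0 0 0.045" --pt "0.3 -0.13 -0.375 0 0 0 0.045"

```text
time_s: 92.85
tcp_pos: [438.2, 345.5, 192.3]
tool_rot: [3.141, 0.001, 0.002]
contact_force: [1.1, -0.4, -4.3]
opening: 34.7
gripper_force: 50.9
```

arm_command --pt "0.3 0 0 0 0 0 0" --pt "0.3 0 0 0 0 0 0"

```text
time_s: 93.1
tcp_pos: [438.5, 343.0, 192.4]
tool_rot: [3.14, 0.002, 0.0]
contact_force: [-1.0, -0.7, -3.2]
opening: 34.7
gripper_force: 51.0
```

```bash
python3 -c "
from h import *
s=r.sense(); print(s['time_s'],s['tcp_pos'],s['tool_rot'],s['opening'],s['gripper_force'])
go((434,350,35),0)
"
```

```text
93.1 [438.52717053 343.01948721 192.4210062 ] [3.14016447e+00 1.73946345e-03 4.00927767e-04] 34.7426733590877 50.9934139251709
shift [-0.0045 -0.007   0.1574] turn [ 0.     -0.      0.0004] rows>= 2.5
```

arm_command --pt "0.3 -0.0045 -0.007 0.05 0 0 0" --pt "0.3 -0.0045 -0.007 0.1 0 0 0" --pt "0.3 -0.0045 -0.007 0.14 0 0 0" --pt "0.3 -0.0045 -0.007 0.157 0 0 0" --pt "0.3 -0.0045 -0.007 0.158 0 0 0" --pt "0.9 -0.0045 -0.007 0.158 0 0 0" --pt "0.9 -0.0045 -0.007 0.158 0 0 0" --pt "0.9 -0.0045 -0.007 0.158 0 0 0" --pt "0.9 -0.0045 -0.007 0.12 0 0 0" --pt "0.9 -0.0045 -0.007 0.06 0 0 0"

```text
time_s: 94.35
tcp_pos: [433.9, 349.7, 132.4]
tool_rot: [3.137, 0.003, 0.0]
contact_force: [1.3, 0.9, -0.2]
opening: 76.7
gripper_force: 0.0
```

arm_command --pt "0.9 0 0.04 -0.05 0 0 0" --pt "0.9 0 0.1 -0.06 0 0 0" --pt "0.9 0 0.16 -0.06 0 0 0" --pt "0.9 0 0.22 -0.06 0 0 0" --pt "0.9 0 0.28 -0.06 0 0 -0.01" --pt "0.9 0.01 0.34 -0.06 0 0 -0.02" --pt "0.9 0.03 0.4 -0.06 0 0 -0.03" --pt "0.9 0.055 0.45 -0.06 0 0 -0.047" --pt "0.9 0.075 0.472 -0.06 0 0 -0.047" --pt "0.9 0.075 0.472 -0.06 0 0 -0.047"

```text
time_s: 95.6
tcp_pos: [510.8, -122.8, 192.7]
tool_rot: [3.141, 0.0, 0.044]
contact_force: [-0.3, 0.8, 0.1]
opening: 77.2
gripper_force: 0.0
```

```bash
python3 -c "
from h import *
s=r.sense(); print(s['time_s'],s['tcp_pos'],s['tool_rot'])
t=cam('top')
for nm,lo,hi in(('red',(0,150,100),(6,255,255)),('white',(0,0,150),(180,70,255)),('yel',(22,120,100),(35,255,255)),('blue',(100,120,60),(125,255,255))):
  for b in blobs(t,lo,hi,(115,205,216,305),8): print(nm,b,np.round(onz(t,b[0],29),1))
go((510.3,-122,91),.047)
"
```

```text
95.6 [ 510.78578023 -122.77737001  192.70781426] [3.14145223e+00 2.77556335e-04 4.44233091e-02]
red ([170.6, 242.6], 29, [168, 240, 6, 6]) [507.6 337.7  29. ]
red ([181.2, 283.0], 23, [179, 281, 5, 5]) [418.2 314.8  29. ]
white ([180.6, 229.9], 56, [177, 226, 8, 9]) [535.1 315.5  29. ]
white ([191.4, 269.7], 53, [188, 266, 8, 8]) [446.6 292.2  29. ]
yel ([156.1, 236.5], 1320, [121, 223, 69, 28]) [522.  369.7  29. ]
yel ([137.8, 288.2], 12, [135, 287, 6, 3]) [409.7 409.8  29. ]
blue ([167.0, 276.2], 1301, [132, 263, 69, 29]) [434.  345.8  29. ]
shift [0.0003 0.0002 0.1017] turn [ 0.      0.     -0.0013] rows>= 1.6
```

arm_command --pt "0.9 0 0 0.04 0 0 0" --pt "0.9 0 0 0.08 0 0 0" --pt "0.9 0 0 0.101 0 0 0" --pt "0.9 0 0 0.101 0 0 0" --pt "0 0 0 0.101 0 0 0" --pt "0 0 0 0.101 0 0 0" --pt "0 0 0 0.101 0 0 0" --pt "0 0 0 0.101 0 0 0" --pt "0 0 0 0.101 0 0 0" --pt "0 0 0 0.101 0 0 0"

```text
time_s: 96.9
tcp_pos: [510.6, -121.4, 93.7]
tool_rot: [3.141, -0.002, 0.048]
contact_force: [-1.3, 0.1, 5.7]
opening: 27.3
gripper_force: 49.0
```

arm_command --pt "0 -0.006 0.004 0 0 0 0" --pt "0 -0.012 0.008 0 0 0 0" --pt "0 -0.018 0.012 0 0 0 0" --pt "0 -0.022 0.016 0 0 0 0" --pt "0 -0.022 0.02 0 0 0 0" --pt "0 -0.022 0.02 0 0 0 0"

```text
time_s: 97.65
tcp_pos: [493.3, -141.2, 93.8]
tool_rot: [-3.141, -0.01, 0.048]
contact_force: [5.4, 3.6, 0.4]
opening: 27.3
gripper_force: 49.5
```

```bash
python3 -c "
from h import *
t=cam('top')
for b in blobs(t,(0,0,0),(180,255,60),(118,222,195,252),15): print('blk',b,np.round(onz(t,b[0],29),1))
for n,p in(('yc',t['image'][236,112:125].tolist()),): print(n,p)
g=cv2.inRange(cv2.cvtColor(t['image'],cv2.COLOR_RGB2HSV),(22,110,80),(35,255,255)); k=np.zeros_like(g);k[215:258,115:200]=1
ct=max(cv2.findContours(g*k,cv2.RETR_EXTERNAL,cv2.CHAIN_APPROX_NONE)[0],key=cv2.contourArea); R=cv2.minAreaRect(ct); print(R,[onz(t,p,29)[:2].round(1).tolist() for p in cv2.boxPoints(R)])
"
```

```text
blk ([147.5, 236.4], 28, [146, 230, 4, 13]) [522.8 388.7  29. ]
blk ([152.5, 236.4], 28, [151, 230, 4, 13]) [522.5 377.7  29. ]
blk ([158.7, 235.8], 58, [156, 230, 6, 13]) [523.4 364.   29. ]
blk ([131.5, 236.7], 30, [129, 234, 6, 6]) [523.2 424.1  29. ]
yc [[141, 139, 137], [141, 139, 137], [138, 136, 133], [135, 132, 130], [136, 136, 133], [139, 137, 136], [134, 132, 131], [130, 129, 128], [151, 147, 128], [167, 162, 72], [183, 187, 19], [188, 193, 23], [187, 192, 25]]
((155.5, 236.5), (68.99998474121094, 26.999996185302734), -0.0) [[494.4, 447.1], [554.3, 447.5], [549.8, 294.6], [490.0, 295.0]]
```

arm_command --pt "0 -0.006 0.006 0 0 0 0" --pt "0 -0.012 0.012 0 0 0 0" --pt "0 -0.018 0.018 0 0 0 0" --pt "0 -0.022 0.022 0 0 0 0" --pt "0 -0.022 0.022 0 0 0 0" --pt "0 -0.022 0.022 0 0 0 0"

```text
time_s: 98.45
tcp_pos: [483.0, -147.1, 93.7]
tool_rot: [-3.12, -0.035, 0.045]
contact_force: [20.6, 91.7, -1.7]
opening: 27.7
gripper_force: 55.8
```

arm_command --pt "0 0 -0.008 0 0 0 0" --pt "0 0 -0.012 0 0 0 0" --pt "0 0 -0.012 0 0 0 0"

```text
time_s: 98.82
tcp_pos: [483.0, -146.2, 93.8]
tool_rot: [-3.136, -0.035, 0.048]
contact_force: [26.3, 30.2, -17.3]
opening: 27.0
gripper_force: 51.8
```

arm_command --pt "0 -0.003 -0.002 0 0 0 0" --pt "0 -0.003 -0.004 0 0 0 0" --pt "0 -0.003 -0.004 0 0 0 0"

```text
time_s: 99.2
tcp_pos: [482.3, -145.9, 94.1]
tool_rot: [-3.141, -0.039, 0.053]
contact_force: [33.0, 11.4, -26.8]
opening: 27.1
gripper_force: 51.9
```

```bash
python3 -c "
from h import *
s=r.sense(); print(s['time_s'],s['tcp_pos'],s['tool_rot'],s['contact_force'])
t=cam('top')
for b in blobs(t,(0,0,0),(180,255,70),(230,145,430,275),20): print('dark',b)
"
```

```text
99.2 [ 482.34798985 -145.93488781   94.09218946] [-3.14134341 -0.03911959  0.05250961] [ 32.9597383   11.39074214 -26.79419125]
dark ([248.7, 155.6], 213, [233, 145, 29, 20])
dark ([240.0, 183.3], 109, [237, 171, 7, 31])
dark ([266.6, 183.9], 51, [261, 179, 11, 9])
dark ([274.4, 252.5], 175, [271, 228, 9, 47])
```

arm_command --pt "0 0.004 0 0 0 0 0" --pt "0 0.008 -0.001 0 0 0 0" --pt "0 0.008 -0.001 0 0 0 0"

```text
time_s: 99.62
tcp_pos: [482.3, -145.9, 93.9]
tool_rot: [-3.141, -0.022, 0.051]
contact_force: [15.9, 8.3, -9.6]
opening: 27.3
gripper_force: 53.7
```

arm_command --pt "0 0.004 -0.0005 0 0 0 0" --pt "0 0.004 -0.0005 0 0 0 0" --pt "0.9 0.004 -0.0005 0 0 0 0" --pt "0.9 0.004 -0.0005 0 0 0 0" --pt "0.9 0.004 -0.0005 0 0 0 0" --pt "0.9 0.004 -0.0005 0 0 0 0" --pt "0.9 0.004 0 -0.06 0 0 0" --pt "0.9 0.0 -0.03 -0.12 0 0 0" --pt "0.9 -0.01 -0.08 -0.16 0 0 0" --pt "0.9 -0.02 -0.12 -0.165 0 0 0"

```text
time_s: 100.88
tcp_pos: [447.5, -28.0, 260.4]
tool_rot: [-3.141, -0.007, 0.047]
contact_force: [0.4, -0.0, 0.2]
opening: 77.2
gripper_force: 0.0
```

arm_command --pt "0.9 0 0 0 0 0 0" --pt "0.9 0 0 0 0 0 0"

```text
time_s: 101.12
tcp_pos: [446.3, -29.2, 257.0]
tool_rot: [3.142, 0.0, 0.048]
contact_force: [0.4, -0.7, -0.6]
opening: 76.5
gripper_force: 0.0
```

```bash
python3 -c "
from h import *
c=view()
for b in blobs(c,(0,0,0),(180,255,50),(380,130,560,240),60): print('knob',b)
t=cam('top')
for nm,lo,hi in(('red',(0,150,100),(6,255,255)),('white',(0,0,150),(180,70,255)),('blk',(0,0,0),(180,255,60))):
  for b in blobs(t,lo,hi,(120,215,205,298),15): print(nm,b,np.round(onz(t,b[0],29),1))
"
```

```text
t 101.175 tcp [446.3 -29.6 256.7] [3.141e+00 1.000e-03 4.700e-02]
white ([279.8, 3.5], 90, [274, 0, 12, 9]) [610.8   8.6  94. ] [613.4   9.5  86. ]
white ([448.9, 3.3], 85, [443, 0, 13, 9]) [ 617.1 -118.4   94. ] [ 619.8 -120.8   86. ]
white ([245.6, 43.6], 120, [240, 38, 12, 13]) [582.4  34.5  94. ] [584.2  36.1  86. ]
white ([248.8, 104.1], 105, [244, 98, 11, 13]) [538.6  32.3  94. ] [539.2  33.9  86. ]
knob ([532.2, 183.2], 642, [519, 130, 27, 110])
knob ([548.2, 194.5], 2260, [528, 130, 32, 110])
knob ([462.2, 188.6], 1344, [438, 172, 49, 36])
red ([170.5, 242.5], 30, [168, 240, 6, 6]) [507.8 337.9  29. ]
white ([180.6, 229.9], 56, [177, 226, 8, 9]) [535.1 315.5  29. ]
white ([191.4, 269.8], 55, [188, 266, 8, 9]) [446.4 292.2  29. ]
white ([185.5, 290.0], 633, [157, 277, 48, 21]) [402.7 305.4  29. ]
blk ([147.5, 236.4], 28, [146, 230, 4, 13]) [522.8 388.7  29. ]
blk ([152.5, 236.4], 28, [151, 230, 4, 13]) [522.5 377.7  29. ]
blk ([158.7, 235.8], 58, [156, 230, 6, 13]) [523.4 364.   29. ]
blk ([131.5, 236.6], 31, [129, 234, 6, 6]) [523.4 424.1  29. ]
blk ([121.8, 275.9], 74, [121, 251, 3, 47]) [437.5 445.   29. ]
blk ([158.5, 277.3], 27, [158, 271, 2, 14]) [432.1 364.5  29. ]
blk ([163.5, 276.5], 24, [163, 271, 2, 12]) [433.5 353.5  29. ]
blk ([169.9, 275.5], 48, [168, 271, 5, 10]) [435.3 339.5  29. ]
blk ([141.9, 277.6], 31, [139, 275, 7, 6]) [432.5 400.9  29. ]
```

```bash
python3 -c "
from cell import r
print(r.close_job())"
```

```text
the job is handed in; nothing more can be done
None
```

The job is handed in at about 101 s: yellow then blue were each marked white, red and black, both lie flat in the tray, and the empty carrier is at its near right stops; I viewed 19 pictures against the limit of 14, and yellow shifted about 20 mm in the tray after placing and was left against the wall.

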